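# Load an instrument housing, cover it and clamp the cover with a hex key

## Robot

A 6-joint arm with a two-finger parallel gripper is mounted at the origin on the work surface. World frame = base frame: x ahead of the robot, y to its left, z up, the work surface at z = 0. Lengths are in m, angles in rad, forces in N, time in s.
With the tool pointing down it reaches from about 0.375 to 0.9 m from the base axis. Payload 3.1 kg.
Tool frame: the origin (TCP) lies on the centre line of the jaws, within the pads' length; the fingertips stand 22 mm ahead of it and the grasp point (between the pads) lies 3 mm ahead of it; z points along the fingers, y is the line along which they close (so a half turn about z gives the same grasp; the last joint's range is limited). The gripper opens to 85 mm and grips with 20 to 120 N. Pads are 22 mm wide; open, the fingers measure 114 mm over their backs; the gripper's body (76 mm by 85 mm) begins 54 mm behind the grasp point. The pads swing forward as they close: fully open they stand 13 mm farther back than shut.
Start: joints at [0.934, 0.527, 1.433, -0, 1.181, -0.178], TCP at [0.276, 0.561, 0.253] pointing down, gripper open.
Joint ranges: [-3.08, 3.08], [-0.75, 2.2], [0.22, 2.44], [-1.43, 4.57], [0, 2.65], [-2.85, 2.85]. Speed limits (rad/s): [2.79, 2.79, 3.14, 3.14, 3.14, 3.14].

## Interface

Orientations are given as a unit quaternion [x, y, z, w].
In Python, from station import manip, vision gives the robot as it stands (manip), with the cameras (vision).
- The arm moves only by the shell command python3 drive.py 'ROWS' [FORCE]. ROWS is rows parted by semicolons, their numbers by spaces, 1 to 20 of them, each of 5 numbers: dx, dy, dz in m, then a turn about the tool's z in rad, then the opening from 0.0 (shut) to 1.0 (fully open); each row is the pose to reach, as a shift and turn from the pose commanded when the command began, along the tool's axes at that moment; what a row does not reach only later rows make up. A row lasts 1/10 s, in which the tool goes at most 0.05 m and 0.15 rad, less where a joint would pass 70% of its speed; a pose out of reach is approached as far as the arm can. The fingers move at their own pace and stop on an object; FORCE is the grip in N (left out, the last holds). Time passes only in rows, so rows that do not move let the fingers close. It prints the time, the measured TCP pose, the force, the opening and the grip force at its end.
- manip.sense(): the state, without advancing time (a new reading comes with each control period).
- vision.snapshot(name): name is "side" or "top"; returns a dict with "pixels" (384x512x3 uint8, red, green, blue), "range_z" (384x512 float32, m along the optical axis (not along the pixel's ray), 0 where there is no reading), "fov_y" (degrees; the focal length in pixels is half the picture's height over the tangent of half this angle, whatever the lens; pixels are square), "cx", "cy" (the principal point, pixels), "R" (3x3) and "t" (3): a world point X has camera coordinates R X + t. Camera axes: x right, y down, z forward; pixel columns grow to the right and rows downward; lengths in m; the calibration is good to about 2 mm. A picture is of the moment at which its call begins.
- manip.sign_off(): hands the job in; it is judged then, once.
The state is a dict: "t": time; "q": joint angles; "qd": joint speeds; "tau": joint torques, N m; "tcp_pos": TCP position; "tool_rot": TCP orientation; "force": force on the tool from outside, world axes, zero at the start; "ft_torque": the same for the moment, N m; "finger_gap": opening from 0.0 (shut) to 1.0 (fully open); "gripper_force": force on a finger pad.
Only numpy, scipy, OpenCV 4.12 (cv2) and the standard library are available. Lean on these libraries where they do the work, as an engineer would, in place of code of your own. Each camera call takes 0.05 s, during which the arm holds its last target. There are 200 camera calls.

## Task

Put every purple power module into the black housing, standing on its floor between the guide rails, pushed up against the orange end wall and against one another so that no gap is left; then set the aluminium cover on the rim so that it sits fully seated and level. Take the hex key from its stand, push it fully home in the socket of each clamp screw before turning, and turn both screws, with the key only, clockwise as far as they go (not quite a quarter turn), so that their red fingers lie over the cover. Put the key back upright in its stand and leave everything else on the bench where it is.

Things in the scene. Friction and masses are not known exactly. Their poses are not given: they have to be found in the camera images.
- housing: Black open box fixed to the bench, 112 x 158 mm outside (x, y), walls 4 mm. Origin: underside centre, z up. Inner floor z = 5, rim z = 58 mm. End wall at +y is orange, inner face at y = +75 mm; other end's at -75. Modules stand in a row along y between 2 guide rails 10 mm high, inner faces x = +-28 mm. A boss at each end, y = +-99 mm, bears a clamp screw; heads reach z = 89.5 mm.
- module0: One of 3 or 4 alike power modules (an absent one has no pose): purple block 50 x 30 x 28 mm (x, y, z) with a yellow pull tab on top to grip, 24 x 12 mm (x, y), 18 mm high (46 mm in all). About 0.12 kg. Origin: underside centre, z up. Goes between the rails with its y (30 mm side) along the housing's y, 3 mm free each side; half a turn makes no difference.
- module1: One of 3 or 4 alike power modules (an absent one has no pose): purple block 50 x 30 x 28 mm (x, y, z) with a yellow pull tab on top to grip, 24 x 12 mm (x, y), 18 mm high (46 mm in all). About 0.12 kg. Origin: underside centre, z up. Goes between the rails with its y (30 mm side) along the housing's y, 3 mm free each side; half a turn makes no difference.
- module2: One of 3 or 4 alike power modules (an absent one has no pose): purple block 50 x 30 x 28 mm (x, y, z) with a yellow pull tab on top to grip, 24 x 12 mm (x, y), 18 mm high (46 mm in all). About 0.12 kg. Origin: underside centre, z up. Goes between the rails with its y (30 mm side) along the housing's y, 3 mm free each side; half a turn makes no difference.
- module3: One of 3 or 4 alike power modules (an absent one has no pose): purple block 50 x 30 x 28 mm (x, y, z) with a yellow pull tab on top to grip, 24 x 12 mm (x, y), 18 mm high (46 mm in all). About 0.12 kg. Origin: underside centre, z up. Goes between the rails with its y (30 mm side) along the housing's y, 3 mm free each side; half a turn makes no difference.
- cover: Loose aluminium cover, 0.3 kg: plate 112 x 158 mm (x, y), z = 14 to 19 mm; under it a lip 98 x 144 mm, 14 deep, that enters the rim 3 mm free all round, and 4 ribs, 40 x 10 mm, 14 deep, at y = +-15, +-45, that enter between the tabs of butted modules; bar handle on top 16 x 60 mm (x, y), z = 19 to 48. Origin: centre of lip's underside, 44 mm above the housing's when seated. Half turn alike.
- screw_left_socket (a point): Floor centre of the hex recess in the clamp screw at the housing's +y (orange, left) end; z up, turns with the screw. Recess 15 mm across flats, 20 mm deep, top 6 mm flared to 20; flats face +-x and every 60 deg from there. At housing x = 0, y = +99, z = 69.5 mm. Steel head 24 mm across flats; red clamp finger at its foot reaches 36 mm from the axis, 12 mm wide, 2.5 mm above the cover.
- screw_right_socket (a point): Floor centre of the hex recess in the clamp screw at the housing's -y (black, right) end; z up, turns with the screw. Recess 15 mm across flats, 20 mm deep, top 6 mm flared to 20; flats face +-x and every 60 deg from there. At housing x = 0, y = -99, z = 69.5 mm. Steel head 24 mm across flats; red clamp finger at its foot reaches 36 mm from the axis, 12 mm wide, 2.5 mm above the cover.
- screw_left (a joint): Turn of the left clamp screw, rad, growing clockwise seen from above. At 0 (starts at 0 to 0.15) it is open: its red finger points along the end of the housing, clear of the cover. At the stop, 1.3, the finger lies over the cover, within 6 deg of pointing at its middle; tight from 1.0 on. Stays where left; friction about 0.08 N m.
- screw_right (a joint): Turn of the right clamp screw, rad, growing clockwise seen from above. At 0 (starts at 0 to 0.15) it is open: its red finger points along the end of the housing, clear of the cover. At the stop, 1.3, the finger lies over the cover, within 6 deg of pointing at its middle; tight from 1.0 on. Stays where left; friction about 0.08 N m.
- hex_key: T-handle hex key, 14 mm across flats, 0.18 kg. Origin: centre of its tip, z up the shank. Flats face +-x and every 60 deg. Hex shank z = 0 to 48 mm, lowest 6 mm tapered to 9 mm; black disc 38 mm wide z = 48 to 53; orange handle block 20 mm (x) x 40 mm (y), z = 53 to 91 mm. Fully home, the tip touches the recess floor; about 8 deg of turning play there either way.
- key_stand: Fixed key stand: grey foot 70 x 70 x 3 mm, blue square tube 44 x 44 mm, top z = 52 mm, square hole 22 x 22 mm in its middle. Origin: underside centre. The key stands in it with its disc on the tube's top, its tip 4 mm above the origin.
- solder_spool: Bystander: spool of solder with yellow flanges, diameter 56 mm, 38 mm high; origin underside centre.
- flux_bottle: Bystander: amber bottle, diameter 36 mm, 75 mm high; origin underside centre.
- rinse_bottle: Bystander: white bottle, diameter 52 mm, 120 mm high; origin underside centre.
- meter: Bystander: orange hand meter lying flat, 75 x 160 x 32 mm; origin underside centre.
- board: Bystander: green circuit board lying flat, 70 x 100 mm, 12 mm high with its parts; origin underside centre.
- screwdriver: Bystander: red-handled screwdriver lying flat, 170 mm long.

How it is judged:
On the way, in this order (a step that is already met when the one before it is completed fails the run):
1. all modules stand in the housing, flush against the orange wall and each other (z of module0 in the frame of housing between 0.003 and 0.0075 m and x of module0 in the frame of housing between -0.0075 and 0.0075 m and angle between each of module0, module1, module2, module3's own z axis and vertical below 0.06 rad and angle between the y axis of each of module0, module1, module2, module3 and the y axis of housing, either way round below 0.1 rad and y of module0 in the frame of housing between -0.035 and 0.063 m and (distance between module0 and module1 below 0.0325 m or distance between module0 and module2 below 0.0325 m or distance between module0 and module3 below 0.0325 m) and z of module1 in the frame of housing between 0.003 and 0.0075 m and x of module1 in the frame of housing between -0.0075 and 0.0075 m and y of module1 in the frame of housing between -0.035 and 0.063 m and (distance between module1 and module0 below 0.0325 m or distance between module1 and module2 below 0.0325 m or distance between module1 and module3 below 0.0325 m) and z of module2 in the frame of housing between 0.003 and 0.0075 m and x of module2 in the frame of housing between -0.0075 and 0.0075 m and y of module2 in the frame of housing between -0.035 and 0.063 m and (distance between module2 and module0 below 0.0325 m or distance between module2 and module1 below 0.0325 m or distance between module2 and module3 below 0.0325 m) and z of module3 in the frame of housing between 0.003 and 0.0075 m and x of module3 in the frame of housing between -0.0075 and 0.0075 m and y of module3 in the frame of housing between -0.035 and 0.063 m and (distance between module3 and module0 below 0.0325 m or distance between module3 and module1 below 0.0325 m or distance between module3 and module2 below 0.0325 m) and y of any of module0, module1, module2, module3 in the frame of housing above 0.0575 m), for 0.2 s.
2. the cover sits seated and level on the rim (z of cover in the frame of housing between 0.042 and 0.0465 m and x of cover in the frame of housing between -0.006 and 0.006 m and y of cover in the frame of housing between -0.006 and 0.006 m and angle between cover's own z axis and vertical below 0.035 rad and angle between the y axis of cover and the y axis of housing, either way round below 0.08 rad), for 0.2 s.
3. the key is fully home in a screw that is still open (((z of hex_key in the frame of screw_left_socket below 0.003 m and horizontal distance between hex_key and screw_left_socket below 0.004 m and angle between hex_key's own z axis and vertical below 0.12 rad and value of joint screw_left below 0.5 rad) or (z of hex_key in the frame of screw_right_socket below 0.003 m and horizontal distance between hex_key and screw_right_socket below 0.004 m and angle between hex_key's own z axis and vertical below 0.12 rad and value of joint screw_right below 0.5 rad))), for 0.1 s.
4. that screw is turned tight (value of joint any of screw_left, screw_right above 1 rad), for 0.1 s.
5. the key is fully home in the other screw, still open (((z of hex_key in the frame of screw_left_socket below 0.003 m and horizontal distance between hex_key and screw_left_socket below 0.004 m and angle between hex_key's own z axis and vertical below 0.12 rad and value of joint screw_left below 0.5 rad and value of joint screw_right above 1 rad) or (z of hex_key in the frame of screw_right_socket below 0.003 m and horizontal distance between hex_key and screw_right_socket below 0.004 m and angle between hex_key's own z axis and vertical below 0.12 rad and value of joint screw_right below 0.5 rad and value of joint screw_left above 1 rad))), for 0.1 s.
At the end, for the whole second after the job is handed in: Modules upright in the row, in the places where the cover's ribs keep them (within 9 mm of flush; flush within 2.5 mm before covering); cover centred within 6 mm, down within 2.5 mm, level within 0.035 rad; both screws past 1.0 rad; key upright in its stand, disc within 3.5 mm of the top (all of step 2 and z of module0 in the frame of housing between 0.003 and 0.0075 m and x of module0 in the frame of housing between -0.0075 and 0.0075 m and angle between each of module0, module1, module2, module3's own z axis and vertical below 0.06 rad and angle between the y axis of each of module0, module1, module2, module3 and the y axis of housing, either way round below 0.25 rad and y of module0 in the frame of housing between -0.04 and 0.063 m and (distance between module0 and module1 below 0.0395 m or distance between module0 and module2 below 0.0395 m or distance between module0 and module3 below 0.0395 m) and z of module1 in the frame of housing between 0.003 and 0.0075 m and x of module1 in the frame of housing between -0.0075 and 0.0075 m and y of module1 in the frame of housing between -0.04 and 0.063 m and (distance between module1 and module0 below 0.0395 m or distance between module1 and module2 below 0.0395 m or distance between module1 and module3 below 0.0395 m) and z of module2 in the frame of housing between 0.003 and 0.0075 m and x of module2 in the frame of housing between -0.0075 and 0.0075 m and y of module2 in the frame of housing between -0.04 and 0.063 m and (distance between module2 and module0 below 0.0395 m or distance between module2 and module1 below 0.0395 m or distance between module2 and module3 below 0.0395 m) and z of module3 in the frame of housing between 0.003 and 0.0075 m and x of module3 in the frame of housing between -0.0075 and 0.0075 m and y of module3 in the frame of housing between -0.04 and 0.063 m and (distance between module3 and module0 below 0.0395 m or distance between module3 and module1 below 0.0395 m or distance between module3 and module2 below 0.0395 m) and y of any of module0, module1, module2, module3 in the frame of housing above 0.051 m and value of joint each of screw_left, screw_right above 1 rad and horizontal distance between hex_key and key_stand below 0.012 m and z of hex_key in the frame of key_stand below 0.0075 m and angle between hex_key's own z axis and vertical below 0.12 rad and linear speed of each of hex_key, cover below 0.02 m/s); the robot touches nothing.
It fails at once if a bystander moved more than 3 cm (distance of any of solder_spool, flux_bottle, rinse_bottle, meter, board, screwdriver from where it was at the start of the episode above 0.03 m).
It fails at once if the left screw turned without the key well home in it (value of joint screw_left between 0.3 and 1 rad and velocity of joint screw_left above 0.25 rad/s and not (z of hex_key in the frame of screw_left_socket below 0.006 m and horizontal distance between hex_key and screw_left_socket below 0.004 m and angle between hex_key's own z axis and vertical below 0.12 rad)).
It fails at once if the right screw turned without the key well home in it (value of joint screw_right between 0.3 and 1 rad and velocity of joint screw_right above 0.25 rad/s and not (z of hex_key in the frame of screw_right_socket below 0.006 m and horizontal distance between hex_key and screw_right_socket below 0.004 m and angle between hex_key's own z axis and vertical below 0.12 rad)).
Of module0, module1, module2, module3 only 3 to 4 are there at a start; the rules pass over those that are not, and their reading is None.
At some moment in a run one of module0, module1, module2, module3, cover may be knocked a few centimetres aside while the robot is not near it.
It also fails if it takes over 208 s, if anything falls off the work surface, if the arm or the gripper's body presses on something with over 40 N, if the wrist force passes 120 N, or if a joint passes its speed limit or range.

## Working session

There is one attempt and no reset: what is moved stays moved. The work goes in short steps, Python scripts to look and compute and a shell command to move; the robot and the scene stay as the last step left them, time stands still between calls to the robot, and variables do not carry over. Pictures are saved under pics/ and viewed, at most 14 in all, crops included, and the job is handed in when it is done.

```bash
ls; mkdir -p pics
cat > h.py <<'E'
import numpy as np, cv2
from station import manip, vision
def snap(n):
    s=vision.snapshot(n); f=192/np.tan(np.radians(s["fov_y"])/2); s["f"]=f; s["R"]=np.array(s["R"]); s["t"]=np.array(s["t"]); return s
def world(s):
    z=s["range_z"]; v,u=np.mgrid[0:384,0:512]
    P=np.stack([(u-s["cx"])/s["f"]*z,(v-s["cy"])/s["f"]*z,z],-1)
    return (P-s["t"])@s["R"]
def ray(s,u,v,h):
    d=s["R"].T@np.array([(u-s["cx"])/s["f"],(v-s["cy"])/s["f"],1]); c=-s["R"].T@s["t"]
    return c+d*(h-c[2])/d[2]
def save(s,name,crop=None,k=1.5):
    im=s["pixels"][:,:,::-1]
    if crop: im=im[crop[1]:crop[3],crop[0]:crop[2]]
    cv2.imwrite("pics/"+name,cv2.resize(im,None,fx=k,fy=k))
E
python3 - <<'E'
from h import *
for n in("top","side"):
    s=snap(n); save(s,n+"0.png"); print(n,s["fov_y"],s["cx"],s["cy"],-s["R"].T@s["t"],s["R"].round(3).tolist(),(s["range_z"]>0).mean())
print(manip.sense())
E
```

```text
drive.py
pics
station.py
top 45.228522484082916 251.65945145848585 193.1414051147634 [ 0.27333781 -0.00235682  1.59680784] [[-0.012, -1.0, -0.022], [-0.984, 0.016, -0.178], [0.178, 0.02, -0.984]] 0.9960530598958334
side 57.63050091096377 254.66638613229009 193.56231432321394 [ 0.44367139 -0.7221739   0.7917813 ] [[0.992, -0.123, 0.005], [-0.082, -0.692, -0.717], [0.091, 0.711, -0.697]] 0.9960886637369791
{'t': 0.1, 'q': array([ 9.34485719e-01,  5.28348779e-01,  1.43379277e+00, -6.05040071e-06,
        1.18141160e+00, -1.78468112e-01]), 'qd': array([ 0.00065   , -0.00173938, -0.00337443, -0.00099116,  0.00088359,
       -0.00047618]), 'tau': array([-1.12310852e-04, -4.43308783e+01, -1.78585964e+01, -2.23345169e-04,
        3.83054066e-03, -8.36794953e-06]), 'tcp_pos': array([0.27584568, 0.5601504 , 0.25244053]), 'tool_rot': array([ 2.26925816e-01,  9.73911553e-01, -9.01131268e-04, -3.85819014e-04]), 'force': array([-0.42606139, -0.6399004 , -0.20966851]), 'ft_torque': array([-0.04508556, -0.00422364, -0.00859503]), 'gripper_force': 0.0, 'finger_gap': 0.997609299877276}
```

View pics/top0.png

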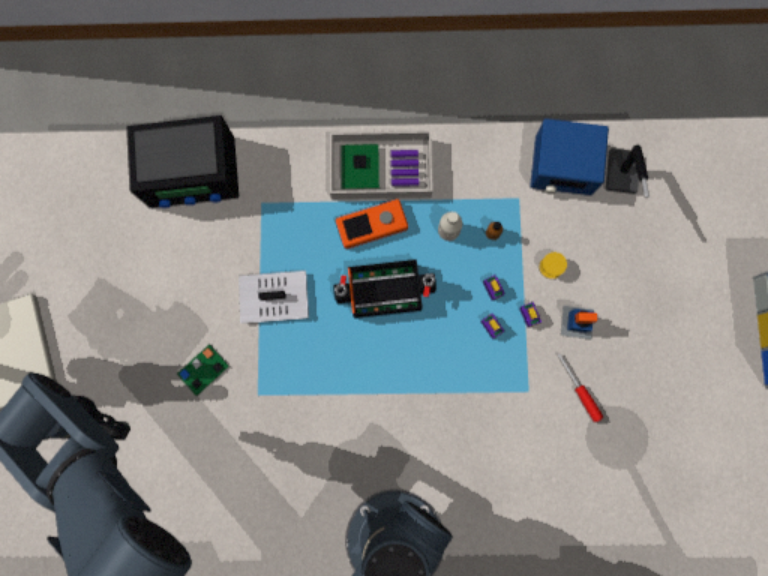

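View pics/side0.png

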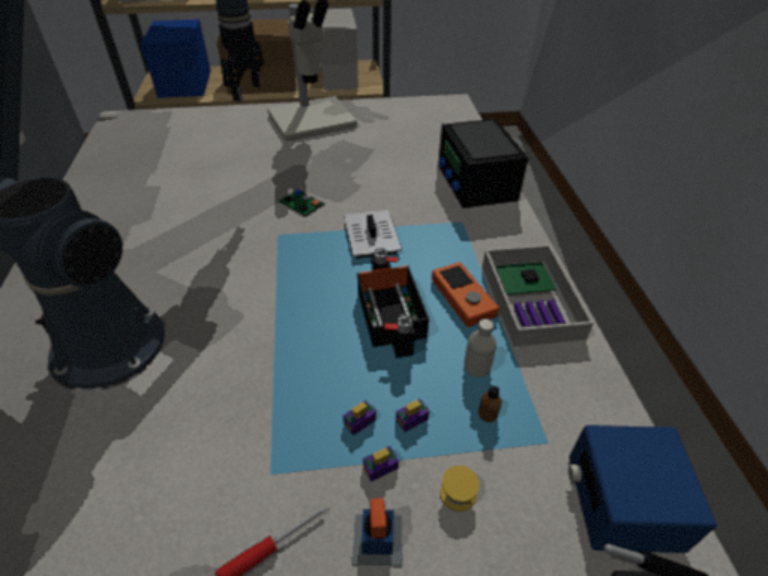

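The top view shows the housing at about (385,288) with its orange end on the left. The three modules are at (494,288), (531,315) and (493,327). The cover is at (275,297) and the key stand at (580,320). The purple bits in the tray are only decoration. The side view shows the same things, with the key upright. Next I'll measure.

```bash
cat >> h.py <<'E'
def blobs(s,m,amin=8):
    n,l,st,c=cv2.connectedComponentsWithStats(m.astype(np.uint8),connectivity=8)
    return [l==i for i in range(1,n) if st[i,4]>=amin]
def hsv(s): return cv2.cvtColor(s["pixels"],cv2.COLOR_RGB2HSV).astype(int)
def rect(P):
    (c,sz,a)=cv2.minAreaRect((P[:,:2]*1000).astype(np.float32)); 
    return np.round(c,1),np.round(sz,1),round(a,1)
def roi(W,x0,x1,y0,y1): return (W[...,0]>x0)&(W[...,0]<x1)&(W[...,1]>y0)&(W[...,1]<y1)
E
python3 - <<'E'
from h import *
for n in("top","side"):
    s=snap(n); W=world(s); H=hsv(s); np.savez("/tmp/%s.npz"%n,W=W,H=H)
    print(n,"bench z",np.median(W[roi(W,.35,.6,-.3,.3)][:,2]).round(4))
    R=roi(W,.25,.75,-.5,.5)
    yel=R&(H[...,0]>18)&(H[...,0]<35)&(H[...,1]>130)&(H[...,2]>90)
    pur=R&(H[...,0]>120)&(H[...,0]<150)&(H[...,1]>70)
    org=R&(H[...,0]>3)&(H[...,0]<17)&(H[...,1]>150)&(H[...,2]>90)
    red=R&((H[...,0]>172)|(H[...,0]<4))&(H[...,1]>150)&(H[...,2]>80)
    blu=R&(H[...,0]>104)&(H[...,0]<118)&(H[...,1]>150)
    for nm,m in(("yel",yel),("pur",pur),("org",org),("red",red),("blu",blu)):
        for b in blobs(s,m,6):
            P=W[b]; v,u=np.nonzero(b); print(nm,b.sum(),(u.mean().round(1),v.mean().round(1)),"mean",P.mean(0).round(4),"z",np.percentile(P[:,2],[5,50,95]).round(4),rect(P))
    # high things
    for nm,(a,b_,c,d),z0,z1 in(("housing",(.35,.65,-.15,.17),.05,.066),("cover",(.35,.65,.17,.36),.012,.03),("coverhandle",(.35,.65,.17,.36),.04,.06),("heads",(.35,.65,-.15,.17),.08,.1),("key",(.3,.55,-.5,-.3),.083,.1),("stand",(.3,.55,-.5,-.3),.045,.06)):
        m=roi(W,a,b_,c,d)&(W[...,2]>z0)&(W[...,2]<z1)
        for b in blobs(s,m,6): print(nm,b.sum(),"z",np.percentile(W[b][:,2],[5,50,95]).round(4),W[b].mean(0).round(4),rect(W[b]))
E
```

```text
top bench z 0.0012
yel 245 (np.float64(368.4), np.float64(176.5)) mean [ 0.6087 -0.3745  0.032 ] z [0.0014 0.0367 0.043 ] (array([ 612.5, -377.5]), array([54.3, 61. ]), 61.3)
yel 24 (np.float64(329.8), np.float64(190.1)) mean [ 0.5605 -0.2378  0.0452] z [0.04   0.0452 0.0503] (array([ 560.3, -237.8]), array([20.5, 13.3]), 34.7)
yel 26 (np.float64(354.7), np.float64(208.5)) mean [ 0.4961 -0.3192  0.0443] z [0.037  0.0455 0.0496] (array([ 496.2, -318.7]), array([23. , 14.5]), 50.9)
yel 28 (np.float64(329.2), np.float64(216.1)) mean [ 0.4715 -0.2324  0.0433] z [0.0302 0.0443 0.0496] (array([ 471.8, -233.6]), array([22.4, 15.6]), 32.4)
pur 20 (np.float64(332.4), np.float64(189.5)) mean [ 0.5672 -0.2506  0.02  ] z [-0.0025  0.0253  0.029 ] (array([ 565.9, -251. ]), array([47.3, 17.1]), 18.2)
pur 49 (np.float64(326.4), np.float64(193.0)) mean [ 0.5542 -0.2287  0.0248] z [0.0154 0.0252 0.0319] (array([ 555.3, -229.4]), array([46.6, 11.4]), 24.4)
pur 6 (np.float64(238.7), np.float64(198.7)) mean [0.5429 0.0757 0.0027] z [-0.002   0.0025  0.0076] (array([542.7,  76.8]), array([11.1,  6.8]), 3
[... 6484 characters left out ...]
, array([112.2, 161.5]), 4.0)
coverhandle 54 z [0.0428 0.0472 0.0492] [0.5431 0.2691 0.0468] (array([543.5, 273.6]), array([15.8, 61.5]), 3.0)
heads 47 z [0.0812 0.0841 0.088 ] [0.5464 0.1129 0.0845] (array([546.7, 112.5]), array([28.2, 22. ]), 83.5)
heads 60 z [0.081  0.0836 0.0888] [ 0.5659 -0.0834  0.0841] (array([565.8, -83.6]), array([27.9, 22.3]), 81.0)
key 213 z [0.0896 0.0943 0.0966] [ 0.4763 -0.4315  0.0938] (array([ 476.8, -429.5]), array([39.6, 20. ]), 87.9)
stand 38 z [0.0454 0.0462 0.048 ] [ 0.4928 -0.32    0.0463] (array([ 493.6, -319.4]), array([23.4, 10.9]), 18.1)
stand 284 z [0.0486 0.0525 0.0579] [ 0.4751 -0.4341  0.053 ] (array([ 475.8, -429. ]), array([45.6, 42.2]), 82.3)
```

```bash
cat >> h.py <<'E'
def shots(n,k=4):
    L=[snap(n) for _ in range(k)]; s=L[0]
    z=np.stack([a["range_z"] for a in L]); s["range_z"]=np.where((z>0).all(0),np.median(z,0),0)
    s["pixels"]=np.mean([a["pixels"] for a in L],0).astype(np.uint8)
    return s,world(s),hsv(s)
def pr(nm,P): print(nm,len(P),"mean",P.mean(0).round(4),"zmed",np.median(P[:,2]).round(4),*rect(P))
def modules(W,H,x0=.3,x1=.72,y0=-.45,y1=.4):
    R=roi(W,x0,x1,y0,y1)
    m=R&(W[...,2]>.02)&(W[...,2]<.06)&(((H[...,0]>118)&(H[...,0]<155)&(H[...,1]>50))|((H[...,0]>15)&(H[...,0]<38)&(H[...,1]>90)))
    for b in blobs(None,m,25): pr("module",W[b]); y=b&(W[...,2]>.038); y.sum()>5 and pr("   tab",W[y])
def go(x,y,z,ang,nearest=True):
    """shift and turn in tool axes to TCP target; ang deg = world direction of tool y (mod 180)"""
    from scipy.spatial.transform import Rotation as Ro
    s=manip.sense(); M=Ro.from_quat(s["tool_rot"]).as_matrix(); d=M.T@(np.array([x,y,z])-s["tcp_pos"])
    a=np.degrees(np.arctan2(M[1,1],M[0,1])); t=a-ang
    if nearest: t=(t+90)%180-90
    print("tcp",s["tcp_pos"].round(4),"toolY deg",a.round(1),"F",s["force"].round(1),"-> d",d.round(4),"turn",np.radians(t).round(3),"q6",s["q"][5].round(2))
E
python3 - <<'E'
from h import *
for n in("top","side"):
    s,W,H=shots(n); print(n); modules(W,H)
    for nm,r,z0,z1 in(("rim",(.48,.63,-.08,.1),.052,.064),("cover",(.35,.65,.17,.36),.014,.03),("handle",(.35,.65,.17,.36),.042,.06),("headR",(.53,.6,-.11,-.06),.084,.1),("headL",(.52,.58,.09,.14),.084,.1),("key",(.3,.55,-.5,-.38),.086,.11),("stand",(.3,.55,-.5,-.38),.047,.058)):
        m=roi(W,*r)&(W[...,2]>z0)&(W[...,2]<z1); pr(nm,W[m])
go(.56,-.239,.16,20)
E
```

```text
top
module 205 mean [ 0.61   -0.3764  0.0371] zmed 0.0373 [ 610.9 -376.1] [53.2 54.5] 3.4
   tab 71 mean [ 0.6096 -0.3775  0.039 ] zmed 0.0388 [ 611.  -375.7] [50.5 53. ] 74.9
module 92 mean [ 0.559  -0.2355  0.0321] zmed 0.0287 [ 560.7 -237.7] [49.9 30. ] 23.8
   tab 26 mean [ 0.5604 -0.2374  0.045 ] zmed 0.0454 [ 560.2 -237.8] [21.7 11.2] 23.6
module 97 mean [ 0.4945 -0.3171  0.032 ] zmed 0.0281 [ 496.1 -319.5] [48.8 30.5] 19.0
   tab 28 mean [ 0.4965 -0.3188  0.045 ] zmed 0.0448 [ 496.4 -319.6] [23.3 12. ] 20.6
module 87 mean [ 0.47   -0.2294  0.0321] zmed 0.0281 [ 471.3 -231.5] [47.4 29.8] 31.7
   tab 25 mean [ 0.4702 -0.2318  0.0451] zmed 0.0457 [ 470.2 -231.4] [21.7 11.9] 39.8
rim 237 mean [0.5607 0.0111 0.0576] zmed 0.0572 [558.7  12.4] [112.6 177.2] 5.2
cover 1301 mean [0.546  0.274  0.0182] zmed 0.0182 [546.6 274.3] [112.5 158.1] 3.8
handle 81 mean [0.5462 0.2743 0.0462] zmed 0.0462 [546.3 273.8] [15.9 58.6] 3.6
headR 4 mean [ 0.5686 -0.0868  0.0847] zmed 0.0848 [569.2 -87.2] [16.7 12.4] 51.3
headL 7 mean [0.552  0.1123 0.0861] zmed 0.0857 [552.  110.4] [20.9 17.8] 26.0
key 
[... 848 characters left out ...]
.  50.7] 30.4
rim 271 mean [0.5558 0.0251 0.0569] zmed 0.0572 [556.5   8.9] [112.5 174.9] 5.7
cover 764 mean [0.5423 0.2681 0.019 ] zmed 0.0189 [543.5 274.5] [111.9 161.9] 3.9
handle 51 mean [0.5431 0.2704 0.0473] zmed 0.0476 [543.3 273.4] [15.3 58.7] 4.3
headR 22 mean [ 0.5653 -0.0816  0.0865] zmed 0.0867 [566.  -81.6] [21.9 22.1] 80.4
headL 21 mean [0.5465 0.1152 0.0867] zmed 0.0861 [547.1 115.1] [22.9 22.1] 83.5
key 205 mean [ 0.4764 -0.4311  0.094 ] zmed 0.0944 [ 476.6 -429.6] [38.8 20.1] 86.6
stand 267 mean [ 0.4753 -0.4334  0.0533] zmed 0.0521 [ 475.9 -429. ] [43.8 42.5] 81.5
tcp [0.2762 0.5606 0.2533] toolY deg 63.8 F [ 0.3 -0.2 -0.5] -> d [-0.608  -0.5918  0.0933] turn 0.764 q6 -0.18
```

```bash
r="-0.607 -0.591 0.1 0.686 0.5"; python3 drive.py '-0.607 -0.591 0.05 0.686 0.5;-0.607 -0.591 0.05 0.686 0.5;-0.607 -0.591 0.05 0.686 0.5;-0.607 -0.591 0.05 0.686 0.5;-0.607 -0.591 0.05 0.686 0.5;-0.607 -0.591 0.05 0.686 0.5;-0.607 -0.591 0.05 0.686 0.5;-0.607 -0.591 0.05 0.686 0.5;-0.607 -0.591 0.05 0.686 0.5;-0.607 -0.591 0.05 0.686 0.5;-0.607 -0.591 0.05 0.686 0.5;-0.607 -0.591 0.05 0.686 0.5;-0.607 -0.591 0.05 0.686 0.5;-0.607 -0.591 0.05 0.686 0.5;-0.607 -0.591 0.05 0.686 0.5;-0.607 -0.591 0.05 0.686 0.5;-0.607 -0.591 0.05 0.686 0.5;-0.607 -0.591 0.05 0.686 0.5;-0.607 -0.591 0.1 0.686 0.5;-0.607 -0.591 0.1 0.686 0.5'
python3 - <<'E'
from h import *
go(.5594,-.238,.053,24.5)
for n in("top","side"):
    s,W,H=shots(n,5)
    c,si=np.cos(np.radians(5.5)),np.sin(np.radians(5.5)); c0=np.array([.5575,.014])
    D=W[...,:2]-c0; X=D[...,0]*c+D[...,1]*si; Y=-D[...,0]*si+D[...,1]*c
    m=(abs(X)<.065)&(abs(Y)<.084)&(W[...,2]>.053)&(W[...,2]<.063); print(n); pr("rim",W[m])
    print("hx",np.percentile(X[m],[1,50,99]).round(4),"hy",np.percentile(Y[m],[1,99]).round(4))
    for q in(-1,1):
        m=(abs(X)<.03)&(abs(Y-q*.099)<.025)&(W[...,2]>.079); pr("head",W[m]); print(X[m].mean().round(4),Y[m].mean().round(4))
    g=roi(W,.5,.62,-.3,-.18)&(W[...,2]>.1); pr("gripper",W[g])
    save(s,n+"1.png",(120,100,420,300) if n=="top" else (150,120,450,384),2.4 if n=="top" else 2.2)
E
```

```text
t: 2.6
tcp_pos: [0.5552, -0.2353, 0.1473]
tool_rot: [0.542, 0.841, 0.0, -0.007]
force: [-1.1, 1.1, -0.3]
finger_gap: 0.497
gripper_force: 0.0
tcp [ 0.5552 -0.2353  0.1473] toolY deg 24.4 F [-1.1  1.1 -0.3] -> d [-0.0054  0.0034  0.0942] turn -0.001 q6 -1.01
top
rim 60 mean [0.5878 0.0628 0.0574] zmed 0.0574 [601.7  31.2] [ 65.2 177. ] 26.8
hx [-0.0151  0.0492  0.0568] hy [-0.0782  0.0836]
head 1 mean [ 0.5795 -0.0903  0.0854] zmed 0.0854 [579.5 -90.3] [0. 0.] 0.0
0.0119 -0.106
head 31 mean [0.5499 0.1123 0.0828] zmed 0.0826 [549.6 112.1] [21.2 23.6] 0.2
0.0018 0.0985
gripper 1343 mean [ 0.5522 -0.2338  0.4496] zmed 0.4592 [ 558.7 -239.7] [119.1 115. ] 89.3
side
rim 146 mean [0.5215 0.0349 0.0575] zmed 0.0578 [542.5  14.1] [ 85.6 161.2] 5.3
hx [-0.0577 -0.0471  0.0246] hy [-0.0788  0.0818]
head 0 mean [nan nan nan] zmed nan [0. 0.] [0. 0.] 0.0
nan nan
head 27 mean [0.5416 0.1088 0.0838] zmed 0.0836 [540.8 109.6] [15.  24.4] 33.9
-0.0067 0.0959
gripper 6232 mean [ 0.552  -0.2543  0.3817] zmed 0.4298 [ 560.1 -240.1] [120.  119.4] 89.4h.py:29: RuntimeWarning: Mean of empty slice.
  def pr(nm,P): print(nm,len(P),"mean",P.mean(0).round(4),"zmed",np.median(P[:,2]).round(4),*rect(P))
  ret = um.true_divide(
  return _methods._mean(a, axis=axis, dtype=dtype,
  ret = ret.dtype.type(ret / rcount)
<stdin>:10: RuntimeWarning: Mean of empty slice.
```

Run:
```python
from h import *
print(manip.sense()["tcp_pos"]); go(.5594,-.238,.053,24.5)
for n in("top","side"):
    W=np.load("/tmp/%s.npz"%n)["W"]
    c,si=np.cos(np.radians(5.5)),np.sin(np.radians(5.5)); c0=np.array([.5575,.014])
    D=W[...,:2]-c0; X=D[...,0]*c+D[...,1]*si; Y=-D[...,0]*si+D[...,1]*c
    for nm,cond in(("x+",(abs(Y)<.07)&(X>.03)&(X<.08)),("x-",(abs(Y)<.07)&(X<-.03)&(X>-.08)),("y+",(abs(X)<.045)&(Y>.06)&(Y<.083)),("y-",(abs(X)<.045)&(Y<-.06)&(Y>-.083))):
        m=cond&(W[...,2]>.053)&(W[...,2]<.0625); A,B=(X,Y) if nm[0]=="x" else (Y,X)
        print(n,nm,m.sum(),"med",np.median(A[m]).round(4),"p10/90",np.percentile(A[m],[10,90]).round(4),"slope deg",np.degrees(np.polyfit(B[m],A[m],1)[0]).round(2))
    for q in(-1,1):
        m=(abs(X)<.03)&(abs(Y-q*.099)<.025)&(W[...,2]>.079); print("head",m.sum(),X[m].mean().round(4),Y[m].mean().round(4), rect(np.stack([X[m],Y[m]],1)))
```

```text
[ 0.55997182 -0.23781756  0.15473357]
tcp [ 0.56   -0.2378  0.1547] toolY deg 24.5 F [0.3 0.1 1.1] -> d [ 0.0003 -0.0007  0.1017] turn -0.0 q6 -1.01
top x+ 52 med 0.0545 p10/90 [0.0529 0.0568] slope deg -0.11
top x- 47 med -0.0533 p10/90 [-0.0554 -0.0513] slope deg -0.08
top y+ 29 med 0.0772 p10/90 [0.075 0.079] slope deg 0.42
top y- 27 med -0.0774 p10/90 [-0.0791 -0.0756] slope deg 0.29
head 34 0.0012 -0.0994 (array([  0.6, -99.6]), array([23.6, 24.8]), 81.5)
head 25 0.002 0.0988 (array([ 1.1, 98.7]), array([23.9, 20.9]), 79.7)
side x+ 57 med 0.052 p10/90 [0.0503 0.0541] slope deg -0.25
side x- 55 med -0.0558 p10/90 [-0.0574 -0.0538] slope deg -0.45
side y+ 68 med 0.0771 p10/90 [0.0742 0.0809] slope deg 0.77
side y- 30 med -0.0775 p10/90 [-0.0794 -0.0743] slope deg 0.71
head 62 -0.001 -0.0975 (array([ -1.1, -97.9]), array([27.9, 22.3]), 75.5)
head 49 -0.0015 0.0998 (array([-1.3, 99. ]), array([28.2, 22. ]), 78.0)
```

```bash
python3 drive.py '0 -0.001 0.05 0 0.5;0 -0.001 0.1 0 0.5;0 -0.001 0.102 0 0.5;0 -0.001 0.102 0 0.5;0 -0.001 0.102 0 0;0 -0.001 0.102 0 0;0 -0.001 0.102 0 0;0 -0.001 0.102 0 0;0 -0.001 0.102 0 0;0 -0.001 0.102 0 0' 50
python3 - <<'E'
from h import *
go(.5594,-.238,.16,24.5)
s,W,H=shots("side",1); save(s,"g1.png",(200,220,350,330),4)
E
```

```text
t: 4.1
tcp_pos: [0.5587, -0.2382, 0.0521]
tool_rot: [0.541, 0.841, 0.0, 0.0]
force: [-0.3, 1.0, 5.2]
finger_gap: 0.262
gripper_force: 49.8
tcp [ 0.5587 -0.2382  0.0521] toolY deg 24.5 F [-0.3  1.   5.2] -> d [-1.000e-04  8.000e-04 -1.079e-01] turn -0.001 q6 -1.01
```

View pics/g1.png

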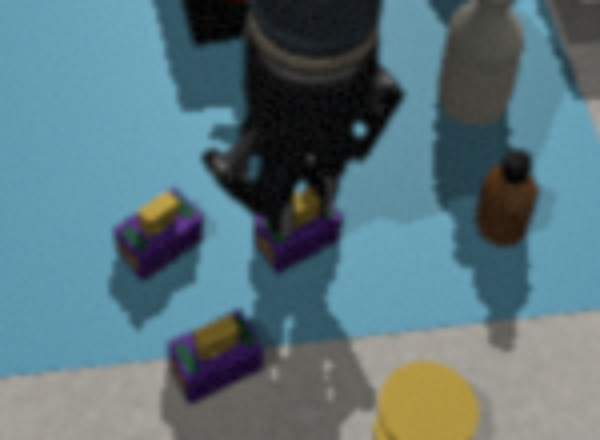

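The picture shows the right-hand module's tab between the fingers at about (300,205). The gap reads 22 mm, so it's held. Next I'll lift and carry it.

```bash
python3 drive.py '0 0 -0.05 0 0;0 0 -0.1 0 0;0 0 -0.123 0 0;0 0 -0.123 0 0'
python3 - <<'E'
from h import *
go(.5513,.0685,.175,5.8)
E
```

```text
t: 4.55
tcp_pos: [0.5607, -0.2395, 0.1781]
tool_rot: [0.541, 0.841, -0.0, 0.004]
force: [-0.1, -1.3, -1.2]
finger_gap: 0.265
gripper_force: 49.6
tcp [ 0.5607 -0.2395  0.1781] toolY deg 24.5 F [-0.1 -1.3 -1.2] -> d [0.2843 0.119  0.0016] turn 0.326 q6 -1.01
```

```bash
python3 drive.py '0.282 0.12 0 0.326 0;0.282 0.12 0 0.326 0;0.282 0.12 0 0.326 0;0.282 0.12 0 0.326 0;0.282 0.12 0 0.326 0;0.282 0.12 0 0.326 0;0.282 0.12 0 0.326 0;0.282 0.12 0 0.326 0;0.282 0.12 0 0.326 0;0.282 0.12 0 0.326 0;0.282 0.12 0 0.326 0'
python3 - <<'E'
from h import *
go(.5513,.0685,.061,5.8)
E
```

```text
t: 5.65
tcp_pos: [0.5512, 0.0665, 0.174]
tool_rot: [0.671, 0.741, -0.0, -0.0]
force: [0.5, -0.7, -1.3]
finger_gap: 0.26
gripper_force: 49.5
tcp [0.5512 0.0665 0.174 ] toolY deg 5.6 F [ 0.5 -0.7 -1.3] -> d [0.002  0.0003 0.113 ] turn -0.003 q6 -0.18
```

```bash
python3 drive.py '0 0 0.05 -0.003 0;0 0 0.09 -0.003 0;0 0 0.11 -0.003 0;0 0 0.115 -0.003 0;0 0 0.117 -0.003 0;0 0 0.117 -0.003 0'
python3 - <<'E'
from h import *
go(.5513,.0685,.057,5.8)
E
```

```text
t: 6.25
tcp_pos: [0.552, 0.067, 0.0576]
tool_rot: [0.67, 0.742, 0.001, 0.001]
force: [1.6, 0.8, 0.6]
finger_gap: 0.267
gripper_force: 51.8
tcp [0.552  0.067  0.0576] toolY deg 5.9 F [1.6 0.8 0.6] -> d [ 0.0016 -0.0005  0.0006] turn 0.001 q6 -0.18
```

```bash
python3 drive.py '0.003 0 0.001 0 0;0.006 0 0.001 0 0;0.008 0 0.001 0 0;0.008 0 0.001 0 0'
python3 - <<'E'
from h import *
go(.5513,.0685,.057,5.8)
E
```

```text
t: 6.65
tcp_pos: [0.5515, 0.0746, 0.0572]
tool_rot: [0.669, 0.743, 0.0, 0.002]
force: [-1.2, -4.9, 5.2]
finger_gap: 0.263
gripper_force: 52.2
tcp [0.5515 0.0746 0.0572] toolY deg 6.0 F [-1.2 -4.9  5.2] -> d [-0.0061 -0.0008  0.0002] turn 0.003 q6 -0.17
```

```bash
python3 drive.py '0.002 0 0 0 0;0.003 0 0 0 0;0.003 0 0 0 0;0.003 0 0 0 0'
python3 - <<'E'
from h import *
go(.5513,.0685,.057,5.8)
E
```

```text
t: 7.05
tcp_pos: [0.5515, 0.0749, 0.0573]
tool_rot: [0.669, 0.744, -0.001, 0.003]
force: [-0.7, -15.2, 6.5]
finger_gap: 0.263
gripper_force: 52.2
tcp [0.5515 0.0749 0.0573] toolY deg 6.1 F [ -0.7 -15.2   6.5] -> d [-0.0064 -0.0009  0.0003] turn 0.005 q6 -0.16
```

```bash
python3 drive.py '0.001 0 0 0 0.5;0.001 0 0 0 0.5;0.001 0 0 0 0.5;-0.001 0 -0.03 0 0.5;-0.001 0 -0.08 0 0.5;-0.001 0 -0.118 0 0.5;-0.001 0 -0.118 0 0.5;-0.001 0 -0.118 0 0.5'
python3 - <<'E'
from h import *
go(.4697,-.2322,.175,31.3)
E
```

```text
t: 7.85
tcp_pos: [0.5502, 0.0782, 0.1751]
tool_rot: [0.669, 0.743, 0.001, 0.001]
force: [-0.4, 0.0, -0.8]
finger_gap: 0.496
gripper_force: 0.0
tcp [0.5502 0.0782 0.1751] toolY deg 5.9 F [-0.4  0.  -0.8] -> d [-3.004e-01 -1.122e-01 -1.000e-04] turn -0.443 q6 -0.16
```

```bash
python3 drive.py '-0.3 -0.112 0 -0.443 0.5;-0.3 -0.112 0 -0.443 0.5;-0.3 -0.112 0 -0.443 0.5;-0.3 -0.112 0 -0.443 0.5;-0.3 -0.112 0 -0.443 0.5;-0.3 -0.112 0 -0.443 0.5;-0.3 -0.112 0 -0.443 0.5;-0.3 -0.112 0 -0.443 0.5;-0.3 -0.112 0 -0.443 0.5;-0.3 -0.112 0 -0.443 0.5'
python3 - <<'E'
from h import *
for n in ("top","side"):
    s,W,H=shots(n,3); print(n); modules(W,H,.3,.65,-.4,.4)
go(.4697,-.2322,.0535,31.3)
save(s,"m2.png",(170,140,370,340),3)
E
```

```text
t: 8.85
tcp_pos: [0.469, -0.2302, 0.1731]
tool_rot: [0.49, 0.872, 0.001, -0.002]
force: [0.5, 0.5, 0.6]
finger_gap: 0.501
gripper_force: 0.0
top
module 197 mean [ 0.6098 -0.3753  0.0372] zmed 0.0371 [ 611.  -374.2] [51.5 53.1] 88.4
   tab 66 mean [ 0.6091 -0.3748  0.0397] zmed 0.0392 [ 611.5 -373.6] [48.1 51.3] 77.0
module 87 mean [0.5495 0.0719 0.0367] zmed 0.033 [549.9  72.2] [49.2 28.7] 5.4
   tab 24 mean [0.5525 0.0727 0.0495] zmed 0.05 [553.7  73.8] [10.4 26.9] 89.6
side
module 85 mean [0.5558 0.0674 0.0363] zmed 0.0338 [556.7  74.2] [29.1 32.6] 7.0
   tab 32 mean [0.5519 0.073  0.0468] zmed 0.0476 [552.4  79. ] [26.6 15.8] 82.5
module 170 mean [ 0.4684 -0.2385  0.0323] zmed 0.0281 [ 468.3 -232.6] [49.6 29.4] 32.9
   tab 49 mean [ 0.4687 -0.234   0.0443] zmed 0.0449 [ 468.9 -232.6] [24.1 11.1] 32.8
module 202 mean [ 0.4936 -0.3254  0.0324] zmed 0.0283 [ 493.8 -320.4] [48.9 28.7] 20.5
   tab 56 mean [ 0.4943 -0.3213  0.0447] zmed 0.0454 [ 494.3 -320.4] [23.4 10.1] 20.8
module 443 mean [ 0.6078 -0.3761  0.0375] zmed 0.0376 [ 608.  -374.4] [51.  54.8] 89.2
   tab 134 mean [ 0.6096 -0.3773  0.0385] zmed 0.0384 [ 607.6 -374.2] [52.8 49.4] 1.6
tcp [ 0.47   -0.2309  0.1743] toolY deg 31.4 F [0.  0.6 0.8] -> d [-0.001  -0.0009  0.1208] turn 0.002 q6 -1.22
```

View pics/m2.png

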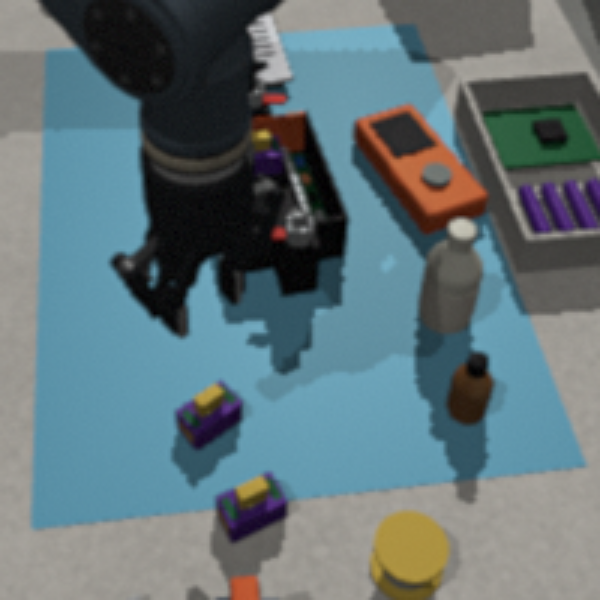

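The first module stands at the orange wall, at about (265,150). The other two are still in place, at (210,415) and (252,505), so I'll pick the nearer one.

```bash
python3 drive.py '-0.001 -0.001 0.05 -0.01 0.5;-0.001 -0.001 0.1 -0.01 0.5;-0.001 -0.001 0.121 -0.01 0.5;-0.001 -0.001 0.121 -0.01 0.5;-0.001 -0.001 0.121 -0.01 0;-0.001 -0.001 0.121 -0.01 0;-0.001 -0.001 0.121 -0.01 0;-0.001 -0.001 0.121 -0.01 0;-0.001 -0.001 0.121 -0.01 0;-0.001 -0.001 0.121 -0.01 0' 50
python3 - <<'E'
from h import *
go(.4697,-.2322,.0535,31.3)
E
python3 drive.py '0 0 -0.05 0 0;0 0 -0.1 0 0;0 0 -0.122 0 0;0 0 -0.122 0 0;0 0 -0.122 0 0'
python3 - <<'E'
from h import *
go(.5552,.0361,.175,5.8)
E
```

```text
t: 10.15
tcp_pos: [0.4699, -0.2336, 0.0543]
tool_rot: [0.485, 0.874, -0.0, 0.001]
force: [-1.4, 0.9, 5.8]
finger_gap: 0.261
gripper_force: 50.0
tcp [ 0.4699 -0.2336  0.0543] toolY deg 31.9 F [-1.4  0.9  5.8] -> d [0.0012 0.0006 0.0008] turn 0.011 q6 -1.23
t: 10.65
tcp_pos: [0.469, -0.233, 0.1754]
tool_rot: [0.485, 0.874, -0.0, 0.0]
force: [0.1, 0.2, -1.9]
finger_gap: 0.264
gripper_force: 49.6
tcp [ 0.469  -0.233   0.1754] toolY deg 31.9 F [ 0.1  0.2 -1.9] -> d [0.1829 0.2154 0.0003] turn 0.456 q6 -1.23
```

```bash
python3 drive.py '0.183 0.215 0 0.456 0;0.183 0.215 0 0.456 0;0.183 0.215 0 0.456 0;0.183 0.215 0 0.456 0;0.183 0.215 0 0.456 0;0.183 0.215 0 0.456 0;0.183 0.215 0 0.456 0;0.183 0.215 0 0.456 0;0.183 0.215 0 0.456 0;0.183 0.215 0 0.456 0'
python3 - <<'E'
from h import *
go(.5552,.0361,.0605,5.8)
E
```

```text
t: 11.65
tcp_pos: [0.5544, 0.0343, 0.1746]
tool_rot: [0.671, 0.741, -0.001, -0.001]
force: [-0.5, 0.1, -2.3]
finger_gap: 0.26
gripper_force: 49.7
tcp [0.5544 0.0343 0.1746] toolY deg 5.7 F [-0.5  0.1 -2.3] -> d [0.0017 0.0012 0.1141] turn -0.002 q6 -0.24
```

```bash
python3 drive.py '0 0 0.05 0 0;0 0 0.09 0 0;0 0 0.11 0 0;0 0 0.114 0 0;0 0 0.117 0 0;0 0 0.117 0 0;0.003 0 0.117 0 0;0.006 0 0.117 0 0;0.006 0 0.117 0 0'
python3 - <<'E'
from h import *
go(.5545,.0451,.0605,5.8)
E
```

```text
t: 12.55
tcp_pos: [0.5571, 0.0392, 0.06]
tool_rot: [0.671, 0.741, 0.001, 0.003]
force: [1.3, -2.5, 6.3]
finger_gap: 0.263
gripper_force: 62.8
tcp [0.5571 0.0392 0.06  ] toolY deg 5.7 F [ 1.3 -2.5  6.3] -> d [ 0.0061 -0.002  -0.0006] turn -0.002 q6 -0.23
```

```bash
python3 drive.py '0.003 -0.001 0 0 0;0.006 -0.001 0 0 0;0.008 -0.001 0 0 0;0.009 -0.001 0 0 0;0.009 -0.001 0 0 0'
python3 - <<'E'
from h import *
go(.5545,.0451,.0605,5.8)
E
```

```text
t: 13.05
tcp_pos: [0.5569, 0.0438, 0.0603]
tool_rot: [0.669, 0.743, -0.0, 0.006]
force: [1.1, -19.0, 5.0]
finger_gap: 0.265
gripper_force: 63.7
tcp [0.5569 0.0438 0.0603] toolY deg 6.0 F [  1.1 -19.    5. ] -> d [ 0.0015 -0.0022 -0.0003] turn 0.003 q6 -0.21
```

```bash
python3 drive.py '0 0 0 0 0.5;0 0 0 0 0.5;0 0 0 0 0.5;-0.002 0 -0.03 0 0.5;-0.002 0 -0.08 0 0.5;-0.002 0 -0.115 0 0.5;-0.002 0 -0.115 0 0.5;-0.002 0 -0.115 0 0.5'
python3 - <<'E'
from h import *
go(.495,-.320,.175,20)
E
```

```text
t: 13.85
tcp_pos: [0.5527, 0.0489, 0.1739]
tool_rot: [0.67, 0.742, 0.0, 0.0]
force: [0.8, 0.8, 0.1]
finger_gap: 0.499
gripper_force: 0.0
tcp [0.5527 0.0489 0.1739] toolY deg 5.8 F [0.8 0.8 0.1] -> d [-0.3612 -0.0947 -0.0012] turn -0.248 q6 -0.21
```

```bash
python3 drive.py '-0.361 -0.095 0 -0.248 0.5;-0.361 -0.095 0 -0.248 0.5;-0.361 -0.095 0 -0.248 0.5;-0.361 -0.095 0 -0.248 0.5;-0.361 -0.095 0 -0.248 0.5;-0.361 -0.095 0 -0.248 0.5;-0.361 -0.095 0 -0.248 0.5;-0.361 -0.095 0 -0.248 0.5;-0.361 -0.095 0 -0.248 0.5;-0.361 -0.095 0 -0.248 0.5;-0.361 -0.095 0 -0.248 0.5'
python3 - <<'E'
from h import *
for n in ("top","side"):
    s,W,H=shots(n,3); print(n); modules(W,H,.3,.6,-.36,.4)
go(.495,-.320,.0545,20)
E
```

```text
t: 14.95
tcp_pos: [0.494, -0.3181, 0.1718]
tool_rot: [0.573, 0.819, 0.001, -0.002]
force: [-0.2, -0.2, 0.7]
finger_gap: 0.5
gripper_force: 0.0
top
module 181 mean [0.5524 0.0582 0.0372] zmed 0.0339 [552.7  57.8] [50.3 60.1] 6.8
   tab 53 mean [0.5533 0.0588 0.0494] zmed 0.05 [552.   59.5] [55.2 27.8] 87.1
side
module 200 mean [ 0.4936 -0.3254  0.0324] zmed 0.0283 [ 493.8 -320.5] [49.3 28.4] 20.5
   tab 56 mean [ 0.494  -0.3214  0.0445] zmed 0.045 [ 494.3 -320.2] [24.1 10.5] 23.0
tcp [ 0.495  -0.3192  0.1734] toolY deg 20.1 F [0.2 0.  0.4] -> d [-0.0007 -0.0003  0.1189] turn 0.001 q6 -1.11
```

```bash
python3 drive.py '-0.001 0 0.05 0 0.5;-0.001 0 0.1 0 0.5;-0.001 0 0.119 0 0.5;-0.001 0 0.119 0 0.5;-0.001 0 0.119 0 0;-0.001 0 0.119 0 0;-0.001 0 0.119 0 0;-0.001 0 0.119 0 0;-0.001 0 0.119 0 0;-0.001 0 0.119 0 0' 50
python3 - <<'E'
from h import *
go(.495,-.32,.0535,20)
E
python3 drive.py '0 0 -0.05 0 0;0 0 -0.1 0 0;0 0 -0.122 0 0;0 0 -0.122 0 0;0 0 -0.122 0 0'
python3 - <<'E'
from h import *
go(.5568,.0062,.175,5.8)
E
```

```text
t: 16.25
tcp_pos: [0.4957, -0.3216, 0.0555]
tool_rot: [0.574, 0.819, -0.0, 0.001]
force: [-0.3, 0.2, 5.8]
finger_gap: 0.262
gripper_force: 50.2
tcp [ 0.4957 -0.3216  0.0555] toolY deg 20.0 F [-0.3  0.2  5.8] -> d [ 0.0017 -0.0001  0.002 ] turn -0.0 q6 -1.11
t: 16.75
tcp_pos: [0.4946, -0.3207, 0.1761]
tool_rot: [0.574, 0.819, 0.0, -0.0]
force: [-0.6, 0.5, -2.2]
finger_gap: 0.261
gripper_force: 49.5
tcp [ 0.4946 -0.3207  0.1761] toolY deg 20.0 F [-0.6  0.5 -2.2] -> d [0.2859 0.1702 0.0012] turn 0.248 q6 -1.11
```

```bash
python3 drive.py '0.286 0.17 0 0.248 0;0.286 0.17 0 0.248 0;0.286 0.17 0 0.248 0;0.286 0.17 0 0.248 0;0.286 0.17 0 0.248 0;0.286 0.17 0 0.248 0;0.286 0.17 0 0.248 0;0.286 0.17 0 0.248 0;0.286 0.17 0 0.248 0;0.286 0.17 0 0.248 0;0.286 0.17 0 0.248 0'
python3 - <<'E'
from h import *
go(.5573,.0062,.0605,5.8)
E
```

```text
t: 17.85
tcp_pos: [0.5566, 0.0044, 0.1756]
tool_rot: [0.671, 0.741, -0.0, -0.001]
force: [-0.5, 1.0, -1.7]
finger_gap: 0.264
gripper_force: 49.6
tcp [0.5566 0.0044 0.1756] toolY deg 5.7 F [-0.5  1.  -1.7] -> d [0.0016 0.0011 0.1151] turn -0.002 q6 -0.29
```

```bash
python3 drive.py '0 0 0.05 0 0;0 0 0.09 0 0;0 0 0.11 0 0;0 0 0.114 0 0;0 0 0.116 0 0;0 0 0.116 0 0;0.003 0 0.116 0 0;0.006 0 0.116 0 0;0.009 0 0.116 0 0;0.009 0 0.116 0 0'
python3 - <<'E'
from h import *
go(.5573,.0145,.0605,5.8)
E
```

```text
t: 18.85
tcp_pos: [0.5597, 0.012, 0.0619]
tool_rot: [0.671, 0.742, 0.002, 0.004]
force: [3.3, -4.3, 3.4]
finger_gap: 0.262
gripper_force: 61.3
tcp [0.5597 0.012  0.0619] toolY deg 5.8 F [ 3.3 -4.3  3.4] -> d [ 0.0028 -0.0022  0.0013] turn -0.001 q6 -0.28
```

```bash
python3 drive.py '0 -0.002 0.001 0 0;0.003 -0.002 0.001 0 0;0.006 -0.002 0.001 0 0;0.007 -0.002 0.001 0 0;0.007 -0.002 0.001 0 0'
python3 - <<'E'
from h import *
go(.5573,.0145,.0605,5.8)
E
```

```text
t: 19.35
tcp_pos: [0.5597, 0.0134, 0.0616]
tool_rot: [0.669, 0.743, 0.0, 0.009]
force: [2.2, -23.5, 6.8]
finger_gap: 0.265
gripper_force: 61.5
tcp [0.5597 0.0134 0.0616] toolY deg 6.1 F [  2.2 -23.5   6.8] -> d [ 0.0013 -0.0023  0.0011] turn 0.004 q6 -0.27
```

```bash
python3 drive.py '0 0 0 0 0.5;0 0 0 0 0.5;0 0 0 0 0.5;-0.002 0 -0.03 0 0.5;-0.002 0 -0.08 0 0.5;-0.002 0 -0.115 0 0.5;-0.002 0 -0.115 0 0.5;-0.002 0 -0.115 0 0.5'
python3 - <<'E'
from h import *
go(.545,.274,.18,3.8)
E
```

```text
t: 20.15
tcp_pos: [0.5533, 0.0201, 0.1747]
tool_rot: [0.67, 0.742, 0.0, 0.0]
force: [-0.2, 0.9, -0.6]
finger_gap: 0.502
gripper_force: 0.0
tcp [0.5533 0.0201 0.1747] toolY deg 5.8 F [-0.2  0.9 -0.6] -> d [ 0.2535  0.0175 -0.0053] turn 0.035 q6 -0.27
```

```bash
python3 drive.py '0.253 0.017 -0.005 0.035 0.7;0.253 0.017 -0.005 0.035 0.7;0.253 0.017 -0.005 0.035 0.7;0.253 0.017 -0.005 0.035 0.7;0.253 0.017 -0.005 0.035 0.7;0.253 0.017 -0.005 0.035 0.7;0.253 0.017 -0.005 0.035 0.7;0.253 0.017 -0.005 0.035 0.7;0.253 0.017 -0.005 0.035 0.7'
python3 - <<'E'
from h import *
c,si=np.cos(np.radians(5.8)),np.sin(np.radians(5.8))
for n in ("top","side"):
    s,W,H=shots(n,4); print(n); modules(W,H,.3,.65,-.3,.2)
    m=roi(W,.35,.65,.17,.38)&(W[...,2]>.014)&(W[...,2]<.025); pr("cover",W[m])
    D=W[...,:2]-np.array([.5569,.0138]); X=D[...,0]*c+D[...,1]*si; Y=-D[...,0]*si+D[...,1]*c
    yy=(W[...,2]>.043)&(abs(X)<.02)&(abs(Y)<.074)&(H[...,0]>15)&(H[...,0]<38)&(H[...,1]>110)
    for b in blobs(None,yy,6): print("tab h-frame",b.sum(),X[b].mean().round(4),Y[b].mean().round(4),np.median(W[b][:,2]).round(4))
    for nm,cond in(("x+",(abs(Y)<.07)&(X>.03)&(X<.08)),("x-",(abs(Y)<.07)&(X<-.03)&(X>-.08)),("y+",(abs(X)<.045)&(Y>.06)&(Y<.083)),("y-",(abs(X)<.045)&(Y<-.06)&(Y>-.083))):
        m=cond&(W[...,2]>.053)&(W[...,2]<.0625); A,B=(X,Y) if nm[0]=="x" else (Y,X)
        m.sum()>5 and print(n,nm,m.sum(),"med",np.median(A[m]).round(4),"slope",np.degrees(np.polyfit(B[m],A[m],1)[0]).round(2))
    save(s,n+"h.png",(210,160,320,230) if n=="top" else (210,140,320,260),6 if n=="top" else 5)
go(.545,.274,.055,3.8)
E
```

```text
t: 21.05
tcp_pos: [0.5447, 0.2712, 0.1784]
tool_rot: [0.684, 0.729, -0.001, -0.0]
force: [0.1, -1.3, -0.0]
finger_gap: 0.701
gripper_force: 0.0
top
module 278 mean [0.5541 0.043  0.037 ] zmed 0.0332 [554.3  42.3] [51. 90.] 5.7
   tab 77 mean [0.5538 0.0427 0.0492] zmed 0.0501 [560.3  39.1] [35.7 81.2] 5.7
cover 605 mean [0.5501 0.2308 0.0181] zmed 0.0181 [549.1 234.6] [112.1  78.6] 3.7
tab h-frame 24 -0.0 -0.0015 0.0505
tab h-frame 25 0.001 0.0596 0.0498
tab h-frame 22 -0.0005 0.0296 0.0502
top x+ 54 med 0.0554 slope 0.3
top x- 52 med -0.0525 slope 0.3
top y+ 35 med 0.077 slope 0.04
top y- 34 med -0.0769 slope 0.16
side
module 300 mean [0.5497 0.0325 0.0384] zmed 0.0343 [551.   43.4] [50.7 93.5] 6.9
   tab 130 mean [0.5514 0.0404 0.0474] zmed 0.0492 [550.6  48. ] [23.5 84.7] 5.8
cover 757 mean [0.5427 0.2678 0.0189] zmed 0.019 [543.9 273.9] [112.6 159.4] 3.8
tab h-frame 36 -0.0034 0.0579 0.0504
tab h-frame 32 -0.0026 0.0284 0.05
tab h-frame 36 -0.0029 -0.0031 0.0501
side x+ 58 med 0.0524 slope 0.23
side x- 56 med -0.0553 slope 0.06
side y+ 70 med 0.0772 slope 0.03
side y- 30 med -0.0776 slope -0.31
tcp [0.5452 0.2725 0.1795] toolY deg 3.7 F [-0.2  0.2  0.7] -> d [ 1.500e-03 -1.000e-04  1.245e-01] turn -0.001 q6 0.22
```

View pics/sideh.png

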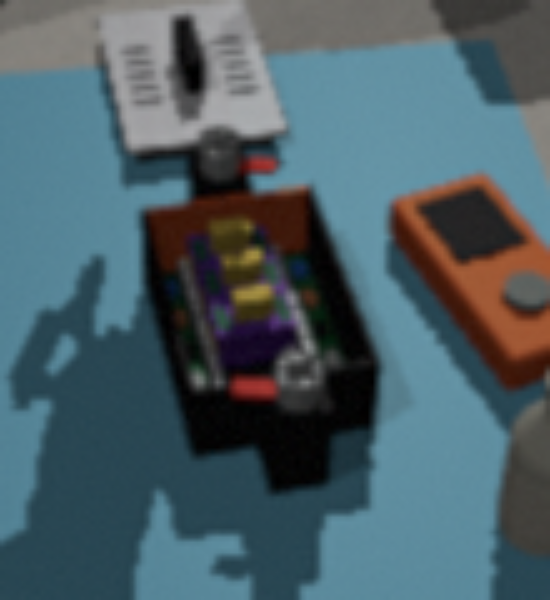

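View pics/toph.png

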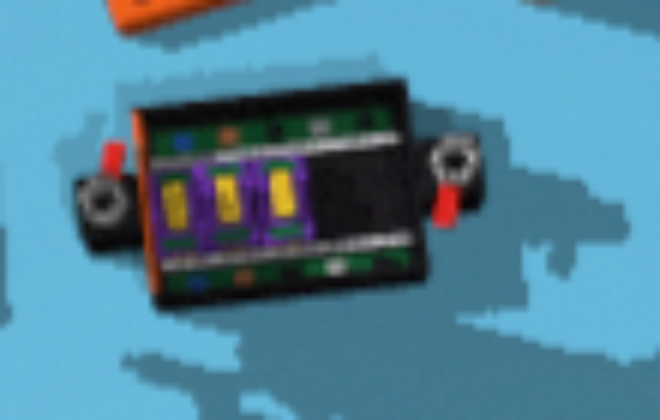

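Both views show three modules butted against the orange wall. In the crop the tabs are at (175,205), (228,195) and (282,190), and the row measures 90 mm. Both red fingers are open. Next is the cover.

```bash
python3 drive.py '0.0015 0 0.05 -0.001 0.7;0.0015 0 0.1 -0.001 0.7;0.0015 0 0.127 -0.001 0.7;0.0015 0 0.127 -0.001 0.7;0.0015 0 0.127 -0.001 0.7' 80
python3 - <<'E'
from h import *
go(.5452,.2742,.052,3.8)
E
python3 drive.py '0 0 0 0 0;0 0 0 0 0;0 0 0 0 0;0 0 0 0 0;0 0 0 0 0;0 0 0 0 0;0 0 0 0 0'
python3 - <<'E'
from h import *
go(.5452,.2742,.052,3.8)
E
```

```text
t: 21.95
tcp_pos: [0.5452, 0.2745, 0.0525]
tool_rot: [0.683, 0.73, -0.0, -0.0]
force: [-0.4, 0.5, -0.6]
finger_gap: 0.699
gripper_force: 0.0
tcp [0.5452 0.2745 0.0525] toolY deg 3.8 F [-0.4  0.5 -0.6] -> d [-0.0003 -0.      0.0005] turn 0.001 q6 0.22
t: 22.65
tcp_pos: [0.5461, 0.2748, 0.0544]
tool_rot: [0.683, 0.73, 0.002, 0.001]
force: [-0.5, -0.2, 6.4]
finger_gap: 0.161
gripper_force: 79.8
tcp [0.5461 0.2748 0.0544] toolY deg 3.8 F [-0.5 -0.2  6.4] -> d [-0.0005 -0.001   0.0024] turn 0.001 q6 0.22
```

```bash
python3 drive.py '0 0 -0.02 0 0;0 0 -0.04 0 0;0 0 -0.07 0 0;0 0 -0.11 0 0;0 0 -0.138 0 0;0 0 -0.138 0 0;0 0 -0.138 0 0'
python3 - <<'E'
from h import *
s,W,H=shots("side",3)
m=roi(W,.45,.65,.17,.38)&(W[...,2]>.13)&(W[...,2]<.175); P=W[m]
A=np.c_[P[:,:2]-[.545,.274],np.ones(len(P))]; k=np.linalg.lstsq(A,P[:,2],rcond=None)[0]; 
r=abs(P[:,2]-A@k)<.006; k=np.linalg.lstsq(A[r],P[r,2],rcond=None)[0]; print("plane",k.round(4),r.sum(),len(P)); pr("cov",P[r])
go(.5569,.0137,.19,5.7)
E
```

```text
t: 23.35
tcp_pos: [0.5444, 0.2743, 0.1904]
tool_rot: [0.683, 0.73, 0.0, 0.0]
force: [0.5, -0.3, -4.0]
finger_gap: 0.161
gripper_force: 78.7
plane [-0.0069  0.0035  0.1538] 755 857
cov 755 mean [0.5391 0.2576 0.1538] zmed 0.1538 [540.9 273.4] [112.2 160.8] 3.8
tcp [0.5433 0.2739 0.1882] toolY deg 3.8 F [-0.3 -0.2 -2.7] -> d [-0.2606 -0.0039 -0.0015] turn -0.033 q6 0.22
```

```bash
python3 drive.py '-0.1 0 0 0 0;-0.26 -0.004 -0.001 -0.033 0;-0.26 -0.004 -0.001 -0.033 0;-0.26 -0.004 -0.001 -0.033 0;-0.26 -0.004 -0.001 -0.033 0;-0.26 -0.004 -0.001 -0.033 0;-0.26 -0.004 -0.001 -0.033 0;-0.26 -0.004 -0.001 -0.033 0;-0.26 -0.004 -0.001 -0.033 0;-0.26 -0.004 -0.001 -0.033 0'
python3 - <<'E'
from h import *
go(.5569,.0137,.105,5.7)
s=vision.snapshot("side");go(.5569,.0137,.105,5.7)
E
```

```text
t: 24.5
tcp_pos: [0.558, 0.0164, 0.191]
tool_rot: [0.67, 0.742, -0.0, -0.0]
force: [-0.2, 0.3, -2.4]
finger_gap: 0.161
gripper_force: 78.6
tcp [0.558  0.0164 0.191 ] toolY deg 5.9 F [-0.2  0.3 -2.4] -> d [-0.0027 -0.0013  0.086 ] turn 0.003 q6 -0.27
tcp [0.5581 0.0163 0.1912] toolY deg 5.9 F [ 1.2 -0.2 -4.3] -> d [-0.0025 -0.0014  0.0862] turn 0.003 q6 -0.27
```

```bash
python3 drive.py '-0.002 0 0.03 0.003 0;-0.002 0 0.06 0.003 0;-0.002 0 0.071 0.003 0;-0.002 0 0.071 0.003 0;-0.002 0 0.071 0.003 0;-0.002 0 0.071 0.003 0'
python3 - <<'E'
from h import *
for n in("top","side"):
    s,W,H=shots(n,4); z0=.072 if n=="side" else .072
    m=roi(W,.47,.64,-.09,.12)&(W[...,2]>.076)&(W[...,2]<.096)
    bs=sorted(blobs(None,m,50),key=lambda b:-b.sum()); pr(n,W[bs[0]])
    P=W[bs[0]]; A=np.c_[P[:,:2]-[.557,.014],np.ones(len(P))]; print(np.linalg.lstsq(A,P[:,2],rcond=None)[0].round(4))
save(s,"cov.png",(200,120,340,260),4)
go(.558,.0142,.098,5.7)
E
```

```text
t: 25.15
tcp_pos: [0.5598, 0.0128, 0.1217]
tool_rot: [0.672, 0.741, 0.001, 0.001]
force: [0.4, 0.2, -2.4]
finger_gap: 0.163
gripper_force: 78.7
top 206 mean [ 0.5475 -0.0539  0.0855] zmed 0.0855 [561.  -59.7] [ 35.4 111.8] 79.6
[-0.01   -0.012   0.0846]
side 1146 mean [ 0.5549 -0.0115  0.0854] zmed 0.0855 [5.575e+02 1.000e-01] [111.5 181.8] 5.6
[-0.0021  0.0049  0.0855]
tcp [0.5586 0.0127 0.1206] toolY deg 5.6 F [-1.   0.  -3.4] -> d [ 0.0016 -0.0005  0.0226] turn -0.003 q6 -0.27
```

View pics/cov.png

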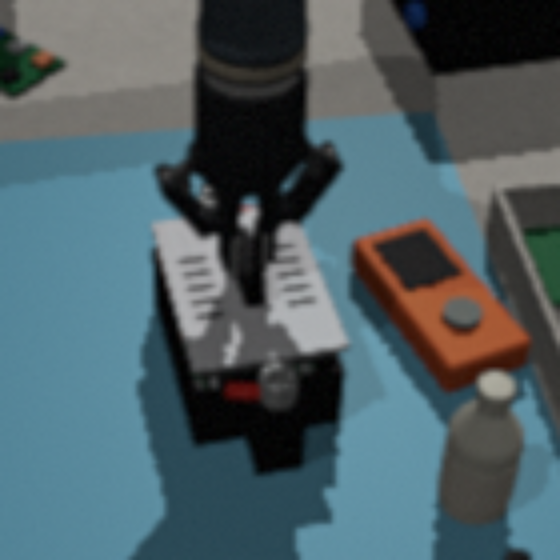

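```bash
python3 drive.py '0.001 -0.0005 0.006 0 0;0.001 -0.0005 0.012 0 0;0.001 -0.0005 0.016 0 0;0.001 -0.0005 0.016 0 0;0.001 -0.0005 0.016 0 0'
python3 - <<'E'
from h import *
go(.558,.0142,.098,5.7)
E
```

```text
t: 26.05
tcp_pos: [0.5576, 0.0139, 0.1039]
tool_rot: [0.672, 0.741, -0.0, -0.001]
force: [-0.6, 0.5, -3.6]
finger_gap: 0.16
gripper_force: 78.8
tcp [0.5576 0.0139 0.1039] toolY deg 5.6 F [-0.6  0.5 -3.6] -> d [0.0003 0.0004 0.0059] turn -0.003 q6 -0.27
```

Cover is hanging free at 8 mm inside the rim. I'll continue down.

```bash
python3 drive.py '0 0 0.003 0 0;0 0 0.006 0 0;0 0 0.007 0 0;0 0 0.007 0 0;0 0 0.007 0 0'
python3 - <<'E'
from h import *
go(.558,.0142,.098,5.7)
E
```

```text
t: 26.55
tcp_pos: [0.5581, 0.014, 0.0984]
tool_rot: [0.672, 0.741, 0.0, 0.0]
force: [-1.1, 1.8, 5.8]
finger_gap: 0.164
gripper_force: 79.9
tcp [0.5581 0.014  0.0984] toolY deg 5.6 F [-1.1  1.8  5.8] -> d [ 0.0003 -0.0001  0.0004] turn -0.003 q6 -0.27
```

```bash
python3 drive.py '0 0 0 0 0.5;0 0 0 0 0.5;0 0 0 0 0.5;0 0 0 0 0.5;0 0 -0.05 0 0.5;0 0 -0.1 0 0.5;0 0 -0.14 0 0.5;0 0 -0.14 0 0.5;0 0 -0.14 0 0.5'
python3 - <<'E'
from h import *
go(.477,-.4288,.24,-3)
E
```

```text
t: 27.45
tcp_pos: [0.5583, 0.0136, 0.2383]
tool_rot: [0.672, 0.741, 0.001, 0.001]
force: [-0.7, -0.1, -0.7]
finger_gap: 0.496
gripper_force: 0.0
tcp [0.5583 0.0136 0.2383] toolY deg 5.6 F [-0.7 -0.1 -0.7] -> d [-0.4325 -0.1237 -0.0017] turn 0.149 q6 -0.27
```

```bash
python3 drive.py '-0.432 -0.124 0 0.149 0.5;-0.432 -0.124 0 0.149 0.5;-0.432 -0.124 0 0.149 0.5;-0.432 -0.124 0 0.149 0.5;-0.432 -0.124 0 0.149 0.5;-0.432 -0.124 0 0.149 0.5;-0.432 -0.124 0 0.149 0.5;-0.432 -0.124 0 0.149 0.5;-0.432 -0.124 0 0.149 0.5;-0.432 -0.124 0 0.149 0.5;-0.432 -0.124 0 0.149 0.5;-0.432 -0.124 0 0.149 0.5'
cat > m.py <<'E'
from h import *
for n in("top","side"):
    s,W,H=shots(n,4)
    c,si=np.cos(np.radians(5.7)),np.sin(np.radians(5.7)); D=W[...,:2]-np.array([.5569,.0137]); X=D[...,0]*c+D[...,1]*si; Y=-D[...,0]*si+D[...,1]*c
    m=(abs(X)<.065)&(abs(Y)<.085)&(W[...,2]>.057)&(W[...,2]<.069); b=max(blobs(None,m,20),key=lambda b:b.sum()); P=np.stack([X[b],Y[b]],1); 
    print(n,"plate h",rect(P),"z",np.median(W[b][:,2]).round(4)); A=np.c_[P,np.ones(len(P))]; print("plane",np.linalg.lstsq(A,W[b][:,2],rcond=None)[0].round(4))
    hd=(abs(X)<.03)&(abs(Y)<.05)&(W[...,2]>.08)&(W[...,2]<.1); print("handle",rect(np.stack([X[hd],Y[hd]],1)))
    for q in(-1,1):
        m=(abs(X)<.03)&(abs(Y-q*.099)<.025)&(W[...,2]>.079); print("head",q,m.sum(),X[m].mean().round(4),Y[m].mean().round(4), rect(np.stack([X[m],Y[m]],1)))
        r=(abs(X)<.05)&(abs(Y-q*.099)<.04)&((H[...,0]>172)|(H[...,0]<5))&(H[...,1]>140)&(W[...,2]>.06)&(W[...,2]<.08)
        r.sum()>4 and print("finger",q,r.sum(),X[r].mean().round(4),Y[r].mean().round(4),"deg",np.degrees(np.arctan2(Y[r].mean()-q*.099,X[r].mean())).round(1))
    k=roi(W,.43,.53,-.48,-.38)&(W[...,2]>.08)&(W[...,2]<.105)&(H[...,0]<20)&(H[...,1]>120); k.sum()>5 and pr("key",W[k])
E
python3 m.py; python3 -c "
from h import *
s=snap('side'); save(s,'c2.png',(200,120,340,260),4)
go(.477,-.4288,.1,-3)"
```

```text
t: 28.65
tcp_pos: [0.4758, -0.4264, 0.2354]
tool_rot: [0.725, 0.689, 0.0, -0.002]
force: [0.9, -0.2, -0.0]
finger_gap: 0.504
gripper_force: 0.0
top plate h (array([1.4, 0.2]), array([169.6, 112.5]), 89.9) z 0.0623
plane [-0.0003  0.0005  0.0622]
handle (array([ 0.7, -0.2]), array([59.7, 16.2]), 88.1)
head -1 34 0.0012 -0.0992 (array([  1.1, -99.5]), array([23.5, 23.9]), 83.5)
finger -1 27 -0.0196 -0.0921 deg 160.8
head 1 30 0.0029 0.0989 (array([ 2.2, 98.9]), array([24.3, 20.5]), 81.6)
finger 1 16 0.027 0.0905 deg -17.4
side plate h (array([ 46.8, -63.9]), array([31.1, 16.7]), 85.6) z 0.0627
plane [-0.0708  0.0367  0.0683]
handle (array([0., 0.]), array([0., 0.]), 0.0)
head -1 0 nan nan (array([0., 0.]), array([0., 0.]), 0.0)
head 1 0 nan nan (array([0., 0.]), array([0., 0.]), 0.0)
key 209 mean [ 0.4763 -0.4329  0.0935] zmed 0.0944 [ 477.  -430.3] [39.1 18.1] 83.7
tcp [ 0.4766 -0.4278  0.2375] toolY deg -2.9 F [ 0.2 -0.   0.1] -> d [-0.0009  0.0004  0.1375] turn 0.001 q6 -0.85m.py:9: RuntimeWarning: Mean of empty slice.
  m=(abs(X)<.03)&(abs(Y-q*.099)<.025)&(W[...,2]>.079); print("head",q,m.sum(),X[m].mean().round(4),Y[m].mean().round(4), rect(np.stack([X[m],Y[m]],1)))
  ret = ret.dtype.type(ret / rcount)
```

View pics/c2.png

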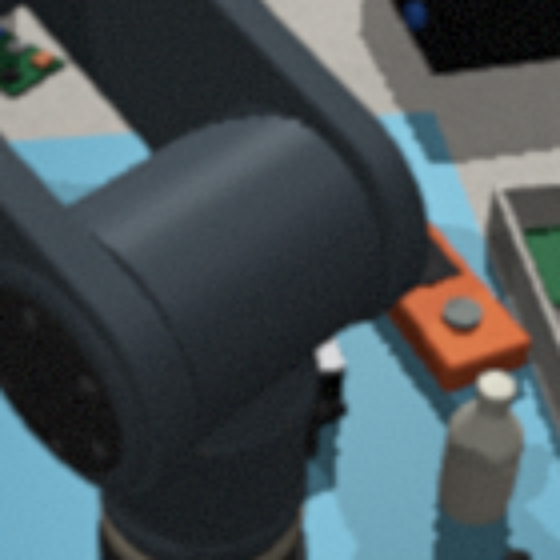

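The side view is blocked by the arm. In the top view the plate is level at about 62 mm, so it's seated. Now I'll take the key.

```bash
python3 drive.py '-0.001 0 0.05 0 0.5;-0.001 0 0.1 0 0.5;-0.001 0 0.14 0 0.5;-0.001 0 0.15 0 0.5;-0.001 0 0.15 0 0.5;-0.001 0 0.15 0 0;-0.001 0 0.15 0 0;-0.001 0 0.15 0 0;-0.001 0 0.15 0 0;-0.001 0 0.15 0 0;-0.001 0 0.15 0 0' 100
python3 - <<'E'
from h import *
go(.477,-.429,.2,-3)
E
```

```text
t: 30.2
tcp_pos: [0.4776, -0.4308, 0.0902]
tool_rot: [0.725, 0.689, -0.0, 0.003]
force: [0.9, -0.6, 6.9]
finger_gap: 0.213
gripper_force: 98.8
tcp [ 0.4776 -0.4308  0.0902] toolY deg -3.0 F [ 0.9 -0.6  6.9] -> d [ 0.0013 -0.0003 -0.1098] turn 0.0 q6 -0.86
```

```bash
python3 drive.py '0 0 -0.03 0 0;0 0 -0.08 0 0;0 0 -0.13 0 0;0 0 -0.13 0 0;0 0 -0.13 0 0;0 0 -0.13 0 0;0 0 -0.13 0 0'
python3 - <<'E'
from h import *
go(.477,-.429,.2,-3)
for n in("top","side"):
    s,W,H=shots(n,4); 
    k=roi(W,.43,.53,-.48,-.38)&(W[...,2]>.12)&(W[...,2]<.25)&(H[...,0]>3)&(H[...,0]<18)&(H[...,1]>150); k.sum()>5 and pr("key orange "+n,W[k])
    for z0,z1 in((.125,.16),(.165,.178)):
        k=roi(W,.43,.53,-.48,-.38)&(W[...,2]>z0)&(W[...,2]<z1); k.sum()>5 and pr("key z%.3f"%z0,W[k])
save(s,"key.png",(180,230,330,384),3.8)
E
```

```text
t: 30.9
tcp_pos: [0.4753, -0.4281, 0.2152]
tool_rot: [0.725, 0.688, 0.0, -0.002]
force: [0.1, 0.4, -2.8]
finger_gap: 0.215
gripper_force: 99.0
tcp [ 0.4753 -0.4281  0.2152] toolY deg -3.0 F [ 0.1  0.4 -2.8] -> d [-0.0009  0.0018  0.0152] turn 0.0 q6 -0.86
key orange side 305 mean [ 0.475  -0.4364  0.215 ] zmed 0.2202 [ 475.2 -430.5] [34.5 23.6] 84.4
key z0.125 23 mean [ 0.4736 -0.433   0.1434] zmed 0.1432 [ 473.8 -432.9] [ 3.2 11.4] 80.7
```

View pics/key.png

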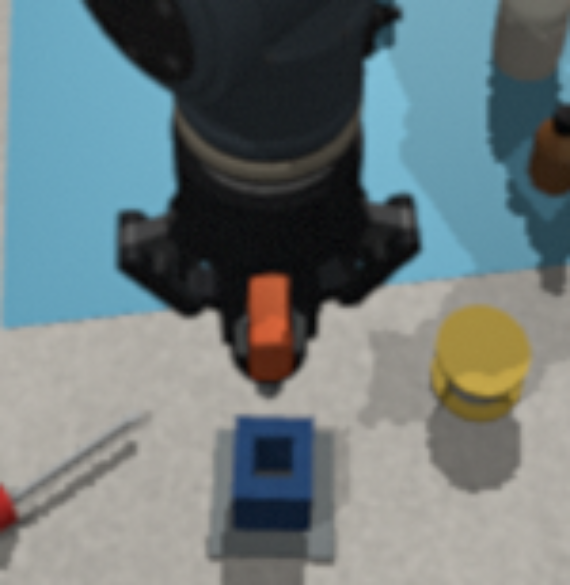

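The picture shows the key upright between the fingers at about (268,330), with the empty stand at (272,460). Next is the right screw.

```bash
python3 -c "
from h import *
go(.5667,-.0848,.2152,1.5)"; python3 drive.py '0.338 0.109 0 -0.079 0;0.338 0.109 0 -0.079 0;0.338 0.109 0 -0.079 0;0.338 0.109 0 -0.079 0;0.338 0.109 0 -0.079 0;0.338 0.109 0 -0.079 0;0.338 0.109 0 -0.079 0;0.338 0.109 0 -0.079 0;0.338 0.109 0 -0.079 0;0.338 0.109 0 -0.079 0;0.338 0.109 0 -0.079 0'
python3 -c "
from h import *
vision.snapshot('top');vision.snapshot('top')
go(.5667,-.0848,.18,1.5)"
```

```text
tcp [ 0.4763 -0.4292  0.217 ] toolY deg -3.0 F [-0.1  0.1 -1.4] -> d [0.3487 0.0724 0.0019] turn -0.078 q6 -0.86
t: 32.4
tcp_pos: [0.6024, -0.099, 0.2173]
tool_rot: [0.698, 0.716, -0.0, 0.0]
force: [-0.9, 0.2, -2.0]
finger_gap: 0.214
gripper_force: 99.1
tcp [ 0.6024 -0.0991  0.2173] toolY deg 1.4 F [ 0.3 -0.6 -2.3] -> d [ 0.0152 -0.0353  0.0373] turn -0.002 q6 -0.37
```

```bash
python3 drive.py '0.015 -0.035 0 -0.002 0;0.015 -0.035 0.02 -0.002 0;0.015 -0.035 0.033 -0.002 0;0.015 -0.035 0.033 -0.002 0;0.015 -0.035 0.033 -0.002 0'
python3 - <<'E'
from h import *
for n in("top","side"):
    s,W,H=shots(n,3)
    m=roi(W,.53,.61,-.12,-.05)&(W[...,2]>.078)&(W[...,2]<.092); m.sum()>3 and pr(n+" head",W[m])
    m=roi(W,.53,.61,-.13,-.05)&(W[...,2]>.15)&(W[...,2]<.195)&(H[...,0]>3)&(H[...,0]<18)&(H[...,1]>150); m.sum()>3 and pr(n+" keyorange",W[m])
    m=roi(W,.54,.59,-.11,-.06)&(W[...,2]>.1)&(W[...,2]<.135); m.sum()>3 and pr(n+" shank",W[m])
save(s,"ins.png",(220,160,300,240),7)
go(.5667,-.0848,.1557,1.5)
E
```

```text
t: 33.0
tcp_pos: [0.5681, -0.0842, 0.1842]
tool_rot: [0.697, 0.717, 0.0, 0.0]
force: [-0.1, -0.6, -1.8]
finger_gap: 0.214
gripper_force: 99.2
side head 61 mean [ 0.5656 -0.0849  0.0836] zmed 0.0835 [565.6 -85. ] [26.  22.2] 81.4
side keyorange 151 mean [ 0.5666 -0.0944  0.1788] zmed 0.1851 [566.1 -86. ] [20.6 35.1] 5.4
side shank 47 mean [ 0.5654 -0.087   0.1177] zmed 0.1173 [565.5 -86.9] [ 6.9 14.3] 78.7
tcp [ 0.5678 -0.0835  0.1848] toolY deg 1.7 F [ 0.6 -0.1 -1.3] -> d [-0.0012 -0.0012  0.0291] turn 0.003 q6 -0.37
```

View pics/ins.png

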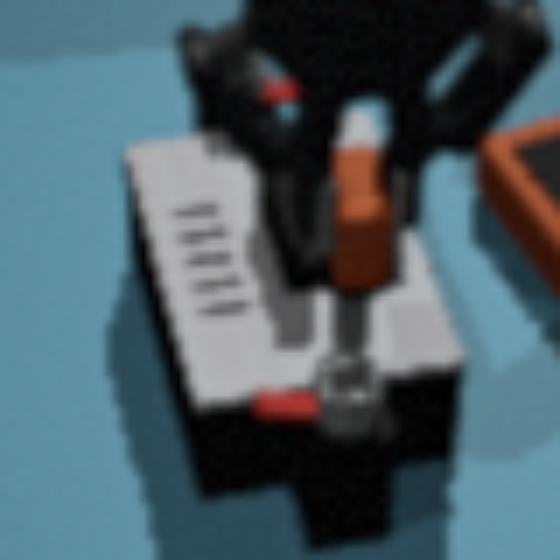

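The key hangs right over the right screw head at about (350,375), and the cover lies flat. I'll insert it.

```bash
python3 drive.py '-0.001 -0.001 0.006 0 0;-0.001 -0.001 0.012 0 0;-0.001 -0.001 0.016 0 0;-0.001 -0.001 0.02 0 0;-0.001 -0.001 0.024 0 0;-0.001 -0.001 0.024 0 0;-0.001 -0.001 0.024 0 0'
python3 -c "
from h import *
go(.5667,-.0848,.1557,1.5);print(manip.sense()['ft_torque'])"
```

```text
t: 34.0
tcp_pos: [0.5673, -0.0852, 0.1602]
tool_rot: [0.697, 0.717, 0.0, 0.001]
force: [3.1, -3.9, -4.5]
finger_gap: 0.217
gripper_force: 98.7
tcp [ 0.5673 -0.0852  0.1602] toolY deg 1.7 F [ 3.1 -3.9 -4.5] -> d [ 0.0004 -0.0006  0.0044] turn 0.003 q6 -0.37
[-0.94229597 -0.61192803 -0.03480588]
```

```bash
python3 drive.py '-0.001 0.001 0.003 0 0;-0.001 0.001 0.006 0 0;-0.001 0.001 0.007 0 0;-0.001 0.001 0.007 0 0;-0.001 0.001 0.007 0 0'
python3 -c "
from h import *
go(.5667,-.0848,.1557,1.5);print(manip.sense()['ft_torque'])"
```

```text
t: 34.5
tcp_pos: [0.5678, -0.0855, 0.1554]
tool_rot: [0.697, 0.717, 0.0, 0.001]
force: [-0.8, -2.2, 10.6]
finger_gap: 0.217
gripper_force: 101.0
tcp [ 0.5678 -0.0855  0.1554] toolY deg 1.7 F [-0.8 -2.2 10.6] -> d [ 0.0007 -0.001  -0.0003] turn 0.003 q6 -0.37
[-0.47492789  0.28911781 -0.01443923]
```

```bash
python3 drive.py '0 0 0 0.1 0;0 0 0 0.2 0;0 0 0 0.3 0;0 0 0 0.4 0;0 0 0 0.5 0;0 0 0 0.6 0;0 0 0 0.7 0;0 0 0 0.8 0;0 0 0 0.9 0;0 0 0 1.0 0;0 0 0 1.1 0;0 0 0 1.2 0;0 0 0 1.25 0;0 0 0 1.25 0;0 0 0 1.25 0'
python3 -c "
from h import *
go(.5667,-.0848,.1557,1.5);print(manip.sense()['ft_torque'])"
```

```text
t: 36.0
tcp_pos: [0.5665, -0.0847, 0.1554]
tool_rot: [0.985, 0.174, -0.001, -0.0]
force: [-4.1, -1.1, 13.1]
finger_gap: 0.212
gripper_force: 101.2
tcp [ 0.5665 -0.0847  0.1554] toolY deg -69.9 F [-4.1 -1.1 13.1] -> d [ 0.0002  0.0001 -0.0003] turn -1.247 q6 0.88
[-0.19031636  0.74725777  0.02611744]
```

```bash
python3 drive.py '0 0 0 0.06 0;0 0 0 0.12 0;0 0 0 0.16 0;0 0 0 0.16 0;0 0 0 0.16 0'
python3 -c "
from h import *
go(.5667,-.0848,.1557,-83);print(manip.sense()['ft_torque'])"
python3 drive.py '0 0 0 0.06 0;0 0 0 0.1 0;0 0 0 0.1 0;0 0 0 0.1 0'
python3 -c "
from h import *
go(.5667,-.0848,.1557,-83);print(manip.sense()['ft_torque'])"
```

```text
t: 36.5
tcp_pos: [0.5665, -0.0845, 0.1554]
tool_rot: [0.995, 0.095, -0.001, -0.001]
force: [-2.9, 0.7, 13.0]
finger_gap: 0.219
gripper_force: 101.3
tcp [ 0.5665 -0.0845  0.1554] toolY deg -79.1 F [-2.9  0.7 13. ] -> d [ 0.0002  0.0003 -0.0003] turn 0.068 q6 1.04
[-0.06751235  0.66166288  0.02271853]
t: 36.9
tcp_pos: [0.5664, -0.0844, 0.1554]
tool_rot: [0.999, 0.045, -0.001, -0.001]
force: [-2.2, -0.3, 13.8]
finger_gap: 0.209
gripper_force: 101.3
tcp [ 0.5664 -0.0844  0.1554] toolY deg -84.8 F [-2.2 -0.3 13.8] -> d [ 0.0003  0.0005 -0.0003] turn -0.032 q6 1.14
[0.01768632 0.66182536 0.14134288]
```

```bash
python3 drive.py '0 0 0 0.04 0;0 0 0 0.04 0;0 0 0 -0.08 0;0 0 -0.01 -0.08 0;0 0 -0.03 -0.08 0;0 0 -0.061 -0.08 0;0 0 -0.061 -0.08 0;0 0 -0.061 -0.08 0;0 0 -0.061 -0.08 0'
python3 -c "
from h import *
go(.5471,.1122,.215,1.5)"
```

```text
t: 37.8
tcp_pos: [0.566, -0.0845, 0.2129]
tool_rot: [0.996, 0.084, -0.002, -0.001]
force: [-0.2, -0.0, -1.8]
finger_gap: 0.212
gripper_force: 99.1
tcp [ 0.566  -0.0845  0.2129] toolY deg -80.3 F [-0.2 -0.  -1.8] -> d [ 0.0145 -0.1971 -0.0017] turn -1.428 q6 1.06
```

```bash
python3 drive.py '0.0145 -0.197 0 -1.428 0;0.0145 -0.197 0 -1.428 0;0.0145 -0.197 0 -1.428 0;0.0145 -0.197 0 -1.428 0;0.0145 -0.197 0 -1.428 0;0.0145 -0.197 0 -1.428 0;0.0145 -0.197 0 -1.428 0;0.0145 -0.197 0 -1.428 0;0.0145 -0.197 0 -1.428 0;0.0145 -0.197 0 -1.428 0;0.0145 -0.197 0 -1.428 0;0.0145 -0.197 0.03 -1.428 0;0.0145 -0.197 0.03 -1.428 0;0.0145 -0.197 0.03 -1.428 0'
python3 - <<'E'
from h import *
for n in("top","side"):
    s,W,H=shots(n,3)
    m=roi(W,.51,.59,.07,.15)&(W[...,2]>.079)&(W[...,2]<.092); m.sum()>3 and pr(n+" head",W[m])
    m=roi(W,.52,.57,.08,.14)&(W[...,2]>.1)&(W[...,2]<.135); m.sum()>3 and pr(n+" shank",W[m])
save(s,"ins2.png",(210,130,310,230),5.6)
go(.5471,.1122,.1557,1.5)
E
```

```text
t: 39.2
tcp_pos: [0.5474, 0.1113, 0.1834]
tool_rot: [0.698, 0.716, -0.001, -0.001]
force: [0.1, 0.4, -0.8]
finger_gap: 0.214
gripper_force: 99.0
side head 43 mean [0.5463 0.1121 0.0844] zmed 0.084 [546.7 112.3] [27.3 22.1] 83.3
side shank 35 mean [0.5461 0.1075 0.119 ] zmed 0.1177 [548.  107.7] [13.6  7.6] 8.2
tcp [0.5489 0.1113 0.1852] toolY deg 1.5 F [-0.2 -0.1 -1.3] -> d [ 0.0009 -0.0018  0.0295] turn 0.001 q6 -0.03
```

View pics/ins2.png

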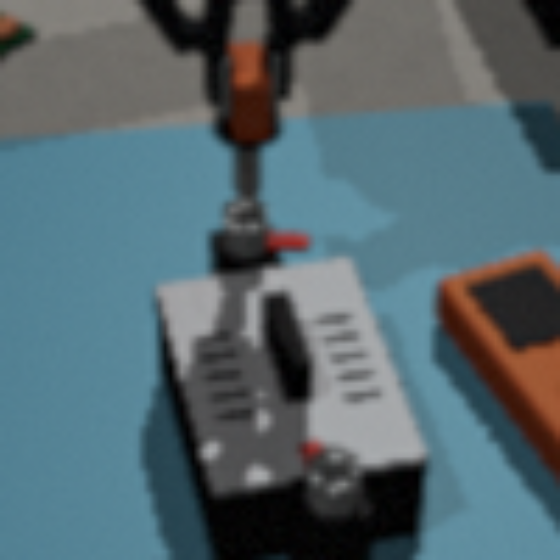

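The right finger now lies over the cover at about (315,450). The key is above the left head at (245,220). I'll insert it.

```bash
python3 drive.py '0.001 -0.001 0.006 0 0;0.001 -0.001 0.012 0 0;0.001 -0.001 0.016 0 0;0.001 -0.001 0.02 0 0;0.001 -0.001 0.024 0 0;0.001 -0.001 0.024 0 0;0.001 -0.001 0.024 0 0'
python3 -c "
from h import *
go(.5471,.1122,.1557,1.5);print(manip.sense()['ft_torque'])"
```

```text
t: 40.2
tcp_pos: [0.548, 0.1117, 0.1601]
tool_rot: [0.697, 0.717, 0.0, 0.001]
force: [2.5, -2.9, -3.9]
finger_gap: 0.219
gripper_force: 98.8
tcp [0.548  0.1117 0.1601] toolY deg 1.6 F [ 2.5 -2.9 -3.9] -> d [ 0.0005 -0.0009  0.0044] turn 0.001 q6 -0.02
[-0.72924976 -0.53164402 -0.04635903]
```

```bash
python3 drive.py '-0.001 0.001 0.003 0 0;-0.001 0.001 0.006 0 0;-0.001 0.001 0.007 0 0;-0.001 0.001 0.007 0 0;-0.001 0.001 0.007 0 0'
python3 -c "
from h import *
go(.5471,.1122,.1557,1.5);print(manip.sense()['ft_torque'])"
```

```text
t: 40.7
tcp_pos: [0.5485, 0.1115, 0.1554]
tool_rot: [0.697, 0.717, 0.0, 0.0]
force: [-2.3, -2.1, 11.6]
finger_gap: 0.217
gripper_force: 101.1
tcp [0.5485 0.1115 0.1554] toolY deg 1.6 F [-2.3 -2.1 11.6] -> d [ 0.0008 -0.0014 -0.0003] turn 0.001 q6 -0.03
[-0.367071    0.46589766  0.01979462]
```

```bash
python3 drive.py '0 0 0 0.1 0;0 0 0 0.2 0;0 0 0 0.3 0;0 0 0 0.4 0;0 0 0 0.5 0;0 0 0 0.6 0;0 0 0 0.7 0;0 0 0 0.8 0;0 0 0 0.9 0;0 0 0 1.0 0;0 0 0 1.1 0;0 0 0 1.2 0;0 0 0 1.3 0;0 0 0 1.38 0;0 0 0 1.38 0;0 0 0 1.38 0'
python3 -c "
from h import *
go(.5471,.1122,.1557,1.5);print(manip.sense()['ft_torque'])"
python3 drive.py '0 0 0 0.06 0;0 0 0 0.12 0;0 0 0 0.12 0;0 0 0 0.12 0'
python3 -c "
from h import *
go(.5471,.1122,.1557,1.5);print(manip.sense()['ft_torque'])"
```

```text
t: 42.3
tcp_pos: [0.5473, 0.1124, 0.1554]
tool_rot: [0.994, 0.109, -0.001, -0.001]
force: [-3.6, 1.3, 13.2]
finger_gap: 0.215
gripper_force: 101.3
tcp [0.5473 0.1124 0.1554] toolY deg -77.5 F [-3.6  1.3 13.2] -> d [-0.0002  0.0001 -0.0003] turn -1.379 q6 1.35
[0.22370362 0.81480636 0.02546544]
t: 42.7
tcp_pos: [0.5472, 0.1126, 0.1554]
tool_rot: [0.999, 0.049, -0.001, -0.001]
force: [-3.8, 2.2, 13.4]
finger_gap: 0.221
gripper_force: 101.3
tcp [0.5472 0.1126 0.1554] toolY deg -84.4 F [-3.8  2.2 13.4] -> d [-0.0002  0.0004 -0.0003] turn -1.499 q6 1.47
[0.2555146  0.8513384  0.12137284]
```

```bash
python3 drive.py '0 0 0 0.05 0;0 0 0 0.05 0;0 0 0 -0.08 0;0 0 -0.01 -0.08 0;0 0 -0.03 -0.08 0;0 0 -0.062 -0.08 0;0 0 -0.062 -0.08 0;0 0 -0.062 -0.08 0;0 0 -0.062 -0.08 0'
python3 -c "
from h import *
vision.snapshot('top')
go(.4773,-.4286,.215,-4)"
```

```text
t: 43.6
tcp_pos: [0.5471, 0.1114, 0.2141]
tool_rot: [0.996, 0.088, -0.002, -0.0]
force: [-0.1, 0.7, -1.5]
finger_gap: 0.212
gripper_force: 99.1
tcp [0.5471 0.1114 0.2139] toolY deg -79.9 F [-0.2  1.  -1.5] -> d [-0.1639  0.5192 -0.001 ] turn -1.324 q6 1.39
```

```bash
python3 drive.py '-0.164 0.519 0 -1.324 0;-0.164 0.519 0 -1.324 0;-0.164 0.519 0 -1.324 0;-0.164 0.519 0 -1.324 0;-0.164 0.519 0 -1.324 0;-0.164 0.519 0 -1.324 0;-0.164 0.519 0 -1.324 0;-0.164 0.519 0 -1.324 0;-0.164 0.519 0 -1.324 0;-0.164 0.519 0 -1.324 0;-0.164 0.519 0 -1.324 0;-0.164 0.519 0 -1.324 0;-0.164 0.519 0 -1.324 0;-0.164 0.519 0 -1.324 0;-0.164 0.519 0 -1.324 0'
python3 - <<'E'
from h import *
s,W,H=shots("side",3)
m=roi(W,.44,.52,-.47,-.39)&(W[...,2]>.045)&(W[...,2]<.058); pr("stand",W[m])
go(.4773,-.4286,.15,-4)
E
```

```text
t: 45.15
tcp_pos: [0.4784, -0.4267, 0.214]
tool_rot: [0.731, 0.682, 0.0, -0.002]
force: [0.2, -0.9, -1.6]
finger_gap: 0.215
gripper_force: 99.2
stand 370 mean [ 0.4758 -0.4304  0.0514] zmed 0.0517 [ 475.8 -428.9] [45.  42.1] 82.2
tcp [ 0.4791 -0.4269  0.2151] toolY deg -3.9 F [ 0.3  0.1 -2.4] -> d [-0.0019 -0.0016  0.0651] turn 0.003 q6 -0.83
```

```bash
python3 drive.py '-0.002 -0.0015 0.03 0 0;-0.002 -0.0015 0.06 0 0;-0.002 -0.0015 0.08 0 0;-0.002 -0.0015 0.1 0 0;-0.002 -0.0015 0.115 0 0;-0.002 -0.0015 0.115 0 0;-0.002 -0.0015 0.115 0 0'
python3 -c "
from h import *
go(.4773,-.4286,.0902,-4)"
```

```text
t: 46.0
tcp_pos: [0.4776, -0.4303, 0.1006]
tool_rot: [0.731, 0.683, -0.0, 0.0]
force: [0.3, 0.5, -1.1]
finger_gap: 0.214
gripper_force: 99.2
tcp [ 0.4776 -0.4303  0.1006] toolY deg -3.9 F [ 0.3  0.5 -1.1] -> d [ 0.0017 -0.0004  0.0104] turn 0.001 q6 -0.84
```

```bash
python3 drive.py '0.001 0 0.005 0 0;0.001 0 0.01 0 0;0.001 0 0.0105 0 0;0.001 0 0.0105 0 0'
python3 -c "
from h import *
go(.4773,-.4286,.0902,-4)"
python3 drive.py '0.001 0 0.0105 0 0.5;0 0 0 0 0.5;0 0 0 0 0.5;0 0 0 0 0.5;0 0 -0.05 0 0.5;0 0 -0.1 0 0.5;0 0 -0.15 0 0.5;0 0 -0.15 0 0.5'
```

```text
t: 46.4
tcp_pos: [0.4774, -0.4296, 0.0902]
tool_rot: [0.731, 0.682, 0.0, 0.0]
force: [0.1, 0.5, -0.3]
finger_gap: 0.214
gripper_force: 99.3
tcp [ 0.4774 -0.4296  0.0902] toolY deg -4.0 F [ 0.1  0.5 -0.3] -> d [ 0.001  -0.0002  0.    ] turn 0.001 q6 -0.84
t: 47.2
tcp_pos: [0.4803, -0.4332, 0.2486]
tool_rot: [0.731, 0.682, -0.001, 0.009]
force: [1.2, -0.7, 0.3]
finger_gap: 0.503
gripper_force: 0.0
```

```bash
python3 -c "
from h import *
go(.35,.5,.25,40)"
```

```text
tcp [ 0.4803 -0.4332  0.2486] toolY deg -3.9 F [ 1.2 -0.7  0.3] -> d [ 0.9219 -0.1941 -0.0156] turn -0.767 q6 -0.84
```

```bash
python3 drive.py '0.92 -0.194 0 -0.767 0.5;0.92 -0.194 0 -0.767 0.5;0.92 -0.194 0 -0.767 0.5;0.92 -0.194 0 -0.767 0.5;0.92 -0.194 0 -0.767 0.5;0.92 -0.194 0 -0.767 0.5;0.92 -0.194 0 -0.767 0.5;0.92 -0.194 0 -0.767 0.5;0.92 -0.194 0 -0.767 0.5;0.92 -0.194 0 -0.767 0.5;0.92 -0.194 0 -0.767 0.5;0.92 -0.194 0 -0.767 0.5;0.92 -0.194 0 -0.767 0.5;0.92 -0.194 0 -0.767 0.5;0.92 -0.194 0 -0.767 0.5;0.92 -0.194 0 -0.767 0.5;0.92 -0.194 0 -0.767 0.5;0.92 -0.194 0 -0.767 0.5;0.92 -0.194 0 -0.767 0.5;0.92 -0.194 0 -0.767 0.5'
python3 m.py; python3 -c "
from h import *
s=snap('side'); save(s,'fin.png',(190,130,350,384),2.3)
W=world(s); m=roi(W,.44,.52,-.48,-.38)&(W[...,2]>.086); pr('key',W[m])
"
```

```text
t: 49.2
tcp_pos: [0.3462, 0.5066, 0.2396]
tool_rot: [0.42, 0.907, 0.002, -0.0]
force: [-0.3, -0.9, 0.5]
finger_gap: 0.499
gripper_force: 0.0
top plate h (array([1.5, 0.4]), array([169.1, 112.6]), 89.7) z 0.0624
plane [ 0.0013 -0.0012  0.0624]
handle (array([ 1.2, -0.1]), array([16. , 59.5]), 0.3)
head -1 33 0.0013 -0.0989 (array([  1.3, -99.4]), array([23.4, 23.6]), 83.5)
finger -1 27 -0.0001 -0.0777 deg 90.4
head 1 30 0.003 0.0995 (array([ 3.1, 98.7]), array([23.7, 23.2]), 81.6)
finger 1 26 0.005 0.0747 deg -78.3
key 80 mean [ 0.477  -0.427   0.0932] zmed 0.0939 [ 476.7 -426.8] [39.6 18.8] 87.8
side plate h (array([-1. , -0.1]), array([168.9, 112.3]), 89.8) z 0.0629
plane [-0.0001  0.0021  0.0628]
handle (array([-1.8, -1.3]), array([58.5, 15.4]), 89.0)
head -1 64 -0.0004 -0.0977 (array([ -0.7, -97.6]), array([28. , 22.2]), 76.2)
head 1 50 -0.0003 0.1002 (array([1.000e-01, 1.011e+02]), array([28.4, 22.1]), 77.1)
finger 1 23 0.0022 0.0783 deg -83.9
key 207 mean [ 0.4764 -0.432   0.0935] zmed 0.0945 [ 477.1 -429.5] [37.7 18.1] 83.7
key 207 mean [ 0.4761 -0.4305  0.094 ] zmed 0.0943 [ 476.4 -429. ] [39.1 19.6] 88.5
```

View pics/fin.png

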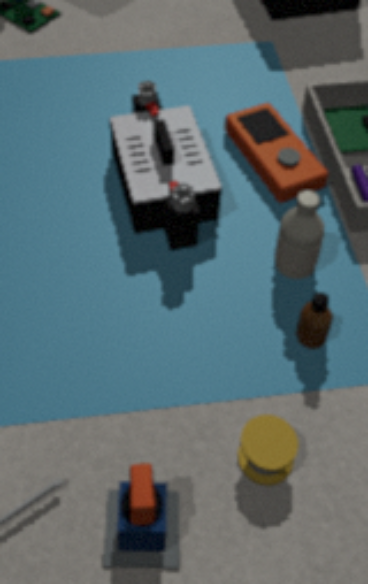

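The cover is level and seated, with both red fingers over it at (153,108) and (175,185). The key is upright in its stand at (143,495), and the bystanders haven't moved.

```bash
python3 -c "
from station import manip, vision
print(manip.sign_off())"
```

```text
the job is handed in; nothing more can be done
None
```

I handed the job in after about 49 s of robot time, but sign-off returned no verdict. All three modules are flush against the orange wall, the cover is seated and level, the key turned both screws until they resisted like the stop, and the key is back upright in its stand.

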